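Load the UV steriliser, shut its lid gently and switch it on with the key

ROBOT

A 6-joint arm with a two-finger parallel gripper is mounted at the origin on the work surface. World frame = base frame: x ahead of the robot, y to its left, z up, the work surface at z = 0. Lengths are in m, angles in rad, forces in N, time in s.
With the tool pointing down it reaches from about 0.4 to 0.925 m from the base axis. Payload 12.5 kg.
Tool frame: the origin (TCP) lies between the finger pads; the fingertips stand 8 mm ahead of it and the grasp point (between the pads) lies 11 mm behind it; z points along the fingers, y is the line along which they close (so a half turn about z gives the same grasp; the last joint's range is limited). The gripper opens to 95 mm and grips with 3 to 60 N. Pads are 20 mm wide; open, the fingers measure 119 mm over their backs; the gripper's body (75 mm by 180 mm) begins 59 mm behind the grasp point.
Start: joints at [-1.299, 0.491, 1.559, -0, 1.092, -0.106], TCP at [0.231, -0.581, 0.223] pointing down, gripper open.
Joint ranges: [-3.1, 3.1], [-0.84, 2.19], [0.05, 2.79], [-1.13, 4.28], [0.06, 2.93], [-2.69, 2.69]. Speed limits (rad/s): [2.22, 2.22, 2.79, 3.14, 3.14, 3.14].

INTERFACE

Orientations are given as a rotation vector (axis times angle).
In Python, from cell import arm gives the robot as it stands.
- The arm moves only by the tool step_arm, never from a script. Its argument "deltas" is a list of rows, each an object with "travel": the shift along the tool's x, y, z in mm, a list of three; "delta_rot": the turn, a rotation vector about the tool's x, y, z in rad, a list of three; "jaw": the finger opening in mm, from 0 to 95.1. A call has 1 to 8 rows; each row shifts and turns the commanded pose from where the row before left it, along the tool's axes as they then stand; what a row does not reach is not made up. A row lasts 1/10 s, in which the tool goes at most 50 mm and 8.59 degrees, less where a joint would pass 70% of its speed; a pose out of reach is approached as far as the arm can. A call with a gripper value outside its range is refused whole. The fingers move at their own pace and stop on an object; "force" is the grip in N (left out, the last holds). Time passes only in rows, so rows that do not move let the fingers close. It gives the time, the measured TCP pose, the force, the opening and the grip force at its end, in the units of the state.
- arm.state(): the state, without advancing time (a new reading comes with each control period).
- arm.grab_frame(name): name is "scene" or "top"; returns a dict with "frame" (400x640x3 uint8, red, green, blue), "depth" (400x640 float32, m along the optical axis (not along the pixel's ray), 0 where there is no reading), "K" (3x3 intrinsics, pixels), "camera_from_world" (4x4, takes a point from world to camera coordinates). Camera axes: x right, y down, z forward; pixel columns grow to the right and rows downward; lengths in m; the calibration is good to about 2 mm. A picture is of the moment at which its call begins.
- arm.close_job(): hands the job in; it is judged then, once.
Trained networks look in a picture, given as the dict that the camera call returned (one of the last four; its "shot" number tells which), for a name from the list of things; names that differ only in an ending like _2 or _b are one class to them, and where a whole thing is asked for, a point or a joint stands for the part that bears it (a point fixed in the world has none). Each returns a list of dicts, best first, with "p" (0 to 1); they miss things now and then, are a little off and sometimes report something else, mostly with a low value. They report only what shows in the picture. A call takes as long as a camera call.
- arm.recognise(picture, query): "centre" ([column, row] in pixels, amid what is visible of it).
- arm.mark_of(picture, query): "centre" ([column, row] in pixels: a listed point, or the origin of a listed thing).
The state is a dict: "time_s": time; "q": joint angles; "joint_velocities": joint speeds; "effort": joint torques, N m; "eef_pos": TCP position; "tool_rot": TCP orientation; "contact_force": force on the tool from outside, world axes, zero at the start; "moment": the same for the moment, N m; "width": finger opening in m; "grasp_force": force on a finger pad.
Only numpy, scipy, OpenCV 4.12 (cv2) and the standard library are available. Lean on these libraries where they do the work, as an engineer would, in place of code of your own. Each camera call takes 0.05 s, during which the arm holds its last target. There are 200 camera calls.

TASK

Get the washed baby things sterilised: lift the lid of the UV steriliser right back onto its stop without flinging it, and set every toy and brush that is out on the table (duck, teether, rattle, hairbrush; not all are always there) down inside on the rack, none resting on another or propped on the walls. Then lower the lid gently until it is fully shut, never letting it fall, push the key from its wooden stand fully into the key switch and turn it clockwise as far as it goes to ON, leaving the key in. Never switch on with the lid up, and leave the toiletries standing where they are.

Things in the scene. Friction and masses are not known exactly. Their poses are not given: they have to be found in the camera images.
- steriliser: fixed white UV steriliser, 190 (x) by 420 mm (y); origin under its centre on the table, x to its back, y to its left, z up; front faces the robot. Chamber on the left: rim 118 mm high, 10 mm walls, inside 170 (x) by 320 mm (y), 60 mm deep to its wire rack, which is 58 mm above the table. On the right a grey control deck 80 mm wide, 118 mm high, with the key switch
- rack (a point): centre of the chamber's rack surface (4 cm left of the steriliser's centre, 58 mm above the table), axes as the steriliser's; the chamber reaches 85 mm from it in x and 160 mm in y
- lid (a joint): lid angle in rad: 0 shut, 1.75 on its back stop. White frame with clear window, 22 mm thick, top 140 mm above the table when shut, hinged at the back rim, 0.35 to 0.65 kg. Past upright (1.57) it leans back and stays on the stop; before that it falls shut if let go, at about 1.4 rad/s (a slam; harmless only from the last 6 mm). About 3 N at the handle lifts it
- lid_hinge (a point): middle of the hinge line, which runs along the steriliser's y at its back rim, 122 mm above the table; fixed
- lid_handle (a point): middle of the lid's handle: round steel bar, 12 mm diameter, 120 mm long, parallel to the hinge line and 223 mm from it, 40 mm in front of the lid's front edge (34 mm clear gap). It can be pinched from above, fingers closing along the steriliser's x, and turns between them as the lid swings. 122 mm above the table when shut, 345 mm when upright
- key_switch (a joint): angle of the key switch barrel in rad: 0 OFF, stop at 1.2 = ON, clockwise seen from above; light friction (0.06 N m), stays where it is left
- key_slot (a point): centre of the mouth of the key slot in the brass barrel's top, 122 mm above the table, facing up; axes as the steriliser's, fixed. At OFF the slot's long side lies along the steriliser's x: 14.5 by 8.5 mm, 1.5 mm chamfers, 42 mm deep. A round steel collar, 49 mm outer and 28 mm inner diameter, surrounds it, 2 mm higher than the mouth
- key_stand: fixed wooden block, 60 x 60 x 60 mm, with an upright slot in its top in which the key is kept; origin under its centre
- key: key standing upright in the stand, 50 g; origin at the tip of its blade (bottom), z up. Steel blade 12 (x) by 6 mm (y), 32 mm long, tip narrowed; above it a round collar, 20 mm diameter, 6 mm thick, that sits on the mouth when the key is fully in; then a flat black bow 40 (x) by 10 (y) by 40 mm, 38 to 78 mm above the tip. In the stand the tip is 28 mm above the table
- duck: yellow toy duck, 75 mm long (x, head towards +x), 44 mm wide (y) across the middle of its body at 22 mm height, 56 mm high; origin under its middle. About 70 g. May be absent
- duck_mid (a point): middle of the duck's body, 22 mm above its origin
- teether: white round teething ring lying flat, 74 mm outer and 42 mm inner diameter, rim 16 mm thick and high; origin under the centre of the ring. About 45 g. May be absent
- teether_mid (a point): centre of the ring, 8 mm above its underside
- rattle: white dumb-bell rattle lying along its x, 112 mm long: two rounded blocks 34 x 36 x 36 mm joined by a round bar, 16 mm diameter, 44 mm free length, its axis 18 mm up; origin under its middle. About 70 g. May be absent
- rattle_mid (a point): middle of the rattle's bar, 18 mm above its origin
- hairbrush: wooden baby hairbrush lying bristles up along its x, 140 mm long: handle from x = -70 to 2 mm, 20 mm wide, 14 mm high; head from x = 2 to 70 mm, 42 mm wide, 12 mm high, with pale bristles to 33 mm height; origin under the middle of its length. About 80 g. May be absent
- hairbrush_mid (a point): point 7 mm above the hairbrush's origin, mid-length
- lotion: blue lotion bottle with white cap, 60 mm diameter, 165 mm high, standing; origin under its centre. Stays where it is
- talc: white powder bottle, 66 mm diameter, 150 mm high, standing; origin under its centre. Stays where it is
- cream: blue cream jar with white lid, 76 mm diameter, 60 mm high; origin under its centre. Stays where it is

How it is judged:
On the way, in this order (a step that is already met when the one before it is completed fails the run):
1. the lid is lifted back past upright (value of joint lid above 1.55 rad), for 0.2 s.
2. with the lid up, every toy and brush present rests on the rack inside (x of duck_mid in the frame of rack between -0.085 and 0.085 m and y of duck_mid in the frame of rack between -0.16 and 0.16 m and z of duck_mid in the frame of rack between 0 and 0.029 m and x of teether_mid in the frame of rack between -0.085 and 0.085 m and y of teether_mid in the frame of rack between -0.16 and 0.16 m and z of teether_mid in the frame of rack between 0 and 0.015 m and x of rattle_mid in the frame of rack between -0.085 and 0.085 m and y of rattle_mid in the frame of rack between -0.16 and 0.16 m and z of rattle_mid in the frame of rack between 0 and 0.025 m and x of hairbrush_mid in the frame of rack between -0.085 and 0.085 m and y of hairbrush_mid in the frame of rack between -0.16 and 0.16 m and (z of hairbrush_mid in the frame of rack below 0.014 m or (angle between hairbrush's own z axis and vertical above 2.7 rad and z of hairbrush_mid in the frame of rack below 0.033 m)) and z of hairbrush_mid in the frame of rack above 0 m and linear speed of each of duck, teether, rattle, hairbrush below 0.03 m/s and value of joint lid above 1.2 rad), for 0.2 s.
3. the lid is fully shut (value of joint lid below 0.03 rad), for 0.3 s.
4. the key is fully in the switch and turned to ON (horizontal distance between key and key_slot below 0.005 m and z of key in the frame of key_slot below -0.025 m and angle between key's own z axis and vertical below 0.12 rad and value of joint key_switch above 1.05 rad), for 0.2 s.
At the end, for the whole second after the job is handed in: Every item present is inside the chamber at rest on the rack itself (its middle raised no more than about 8 mm by another item or a wall); lid within 0.03 rad of shut; key released in the switch, at least 25 of its 32 mm in, switch past 1.05 rad (all of step 4 and x of duck_mid in the frame of rack between -0.085 and 0.085 m and y of duck_mid in the frame of rack between -0.16 and 0.16 m and z of duck_mid in the frame of rack between 0 and 0.029 m and x of teether_mid in the frame of rack between -0.085 and 0.085 m and y of teether_mid in the frame of rack between -0.16 and 0.16 m and z of teether_mid in the frame of rack between 0 and 0.015 m and x of rattle_mid in the frame of rack between -0.085 and 0.085 m and y of rattle_mid in the frame of rack between -0.16 and 0.16 m and z of rattle_mid in the frame of rack between 0 and 0.025 m and x of hairbrush_mid in the frame of rack between -0.085 and 0.085 m and y of hairbrush_mid in the frame of rack between -0.16 and 0.16 m and (z of hairbrush_mid in the frame of rack below 0.014 m or (angle between hairbrush's own z axis and vertical above 2.7 rad and z of hairbrush_mid in the frame of rack below 0.033 m)) and z of hairbrush_mid in the frame of rack above 0 m and linear speed of each of duck, teether, rattle, hairbrush, key below 0.03 m/s and value of joint lid below 0.03 rad); the robot touches nothing.
It fails at once if the lid falls or is slammed towards its closed stop (faster than 0.7 rad/s, about 15 cm/s at the handle, in the last 17 degrees) (value of joint lid between 0.03 and 0.3 rad and velocity of joint lid below -0.7 rad/s).
It fails at once if the lid is flung against its back stop (faster than 1 rad/s) (value of joint lid above 1.6 rad and velocity of joint lid above 1 rad/s).
It fails at once if the steriliser is switched on with the lid up (value of joint key_switch above 0.5 rad and value of joint lid above 0.06 rad).
It fails at once if a toiletry bottle or jar is shifted by more than 3 cm or knocked over (distance of any of lotion, talc, cream from where it was at the start of the episode above 0.03 m or angle between any of lotion, talc, cream's own z axis and vertical above 0.4 rad).
Of duck, teether, rattle, hairbrush only 2 to 4 are there at a start; the rules pass over those that are not, and their reading is None.
At some moment in a run one of duck, teether, rattle, hairbrush may be knocked a few centimetres aside while the robot is not near it.
It also fails if it takes over 210 s, if anything falls off the work surface, if the arm or the gripper's body presses on something with over 40 N, if the wrist force passes 120 N, or if a joint passes its speed limit or range.

## Working session

There is one attempt and no reset: what is moved stays moved. The work goes in short steps, Python scripts to look and compute and a tool call to move; the robot and the scene stay as the last step left them, time stands still between calls to the robot, and variables do not carry over. Pictures are saved under pics/ and viewed, at most 14 in all, crops included, and the job is handed in when it is done.

Besides the shell and the picture viewer there is one more tool, called after "Call:" by a JSON object that holds its "fn" and its "kwargs". step_arm: Moves the arm, as the interface text tells. Its arguments: {"type":"object","properties":{"deltas":{"type":"array"},"force":{"type":"number"}},"required":["deltas"]}

```bash
mkdir -p pics; cat > h.py <<'E'
import numpy as np,cv2
from cell import arm
from scipy.spatial.transform import Rotation as R
def pix2w(f,u,v,z=None,d=None):
    K=f["K"];T=np.linalg.inv(f["camera_from_world"])
    r=np.array([(u-K[0,2])/K[0,0],(v-K[1,2])/K[1,1],1.]);o=T[:3,3];rd=T[:3,:3]@r
    return o+rd*((z-o[2])/rd[2] if d is None else d)
def cloud(f):
    K=f["K"];T=np.linalg.inv(f["camera_from_world"]);h,w=f["depth"].shape
    u,v=np.meshgrid(np.arange(w),np.arange(h));d=f["depth"]
    p=np.stack([(u-K[0,2])/K[0,0]*d,(v-K[1,2])/K[1,1]*d,d],-1)
    return p@T[:3,:3].T+T[:3,3]
def save(f,n): cv2.imwrite(f"pics/{n}.png",f["frame"][...,::-1])
def st():
    s=arm.state();print(s["time_s"],np.round(s["eef_pos"],4),"R",np.round(R.from_rotvec(s["tool_rot"]).as_matrix(),3).tolist(),"F",np.round(s["contact_force"],1),"w",round(s["width"],4),"g",round(s["grasp_force"],1));return s
E
python3 - <<'E'
from h import *
st()
for c in ["top","scene"]:
    f=arm.grab_frame(c);save(f,c+"0");C=np.linalg.inv(f["camera_from_world"]);print(c,C[:3,3].round(3),C[:3,2].round(3))
    Z={"steriliser":0,"key_slot":.122,"key":.028,"key_stand":0,"lid_handle":.122,"lid_hinge":.122,"rack":.058,"duck_mid":.022,"duck":0,"teether_mid":.008,"rattle_mid":.018,"hairbrush_mid":.007,"lotion":0,"talc":0,"cream":0}
    for n,z in Z.items():
        r=arm.mark_of(f,n)[:2]
        print(n,[(round(a["p"],2),np.round(a["centre"]).tolist(),pix2w(f,*a["centre"],z=z).round(3)[:2].tolist()) for a in r])
E
```

```text
0.0 [ 0.2305 -0.5807  0.2221] R [[0.929, 0.369, -0.0], [0.369, -0.929, 0.001], [0.0, -0.001, -1.0]] F [-0.7  0.3 -0.7] w 0.0953 g 0.0
top [0.44  0.032 1.431] [ 0.124  0.014 -0.992]
steriliser [(0.75, [394.0, 230.0], [0.531, -0.178])]
key_slot [(0.87, [451.0, 270.0], [0.416, -0.315]), (0.66, [272.0, 258.0], [0.439, 0.169])]
key [(0.62, [292.0, 194.0], [0.628, 0.127])]
key_stand [(0.96, [298.0, 196.0], [0.626, 0.112])]
lid_handle [(0.9, [359.0, 259.0], [0.44, -0.067]), (0.69, [190.0, 226.0], [0.521, 0.4])]
lid_hinge [(0.59, [244.0, 214.0], [0.558, 0.253]), (0.58, [405.0, 193.0], [0.626, -0.192])]
rack []
duck_mid [(0.63, [270.0, 255.0], [0.447, 0.188])]
duck [(0.61, [271.0, 258.0], [0.439, 0.187])]
teether_mid [(0.65, [189.0, 227.0], [0.523, 0.435]), (0.61, [226.0, 267.0], [0.408, 0.318])]
rattle_mid [(0.64, [222.0, 267.0], [0.407, 0.329]), (0.59, [241.0, 214.0], [0.566, 0.279])]
hairbrush_mid [(0.7, [191.0, 224.0], [0.532, 0.428]), (0.54, [450.0, 275.0], [0.401, -0.343])]
lotion [(0.96, [202.0, 174.0], [0.687, 0.405])]
talc [(0.93, [250.0, 167.0], [0.711, 0.262]), (0.67, [242.0, 212.0
[... 277 characters left out ...]
234.0], [0.623, 0.12])]
key_stand [(0.51, [445.0, 260.0], [0.41, 0.326]), (0.46, [290.0, 141.0], [0.531, -0.18])]
lid_handle [(0.66, [341.0, 122.0], [0.436, -0.076]), (0.17, [380.0, 274.0], [0.603, 0.303])]
lid_hinge [(0.86, [248.0, 124.0], [0.635, -0.2])]
rack []
duck_mid [(0.72, [400.0, 223.0], [0.447, 0.196])]
duck [(0.85, [395.0, 224.0], [0.45, 0.186])]
teether_mid [(0.83, [445.0, 261.0], [0.417, 0.332])]
rattle_mid [(0.95, [377.0, 276.0], [0.575, 0.275]), (0.72, [299.0, 62.0], [0.356, -0.406])]
hairbrush_mid [(0.95, [437.0, 317.0], [0.521, 0.424])]
lotion [(0.95, [372.0, 350.0], [0.683, 0.401])]
talc [(0.78, [328.0, 306.0], [0.707, 0.266])]
cream [(0.61, [277.0, 259.0], [0.743, 0.103])]
```

View pics/top0.png

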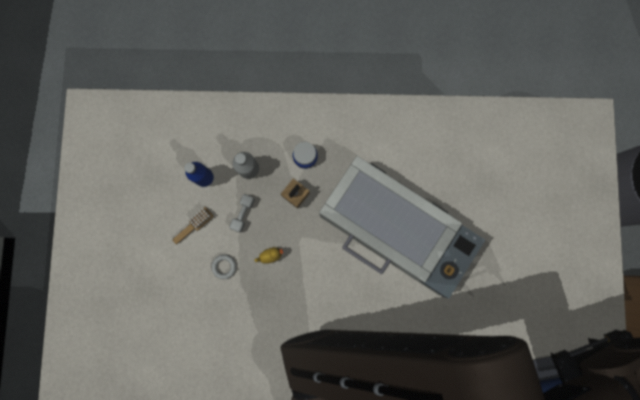

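View pics/scene0.png

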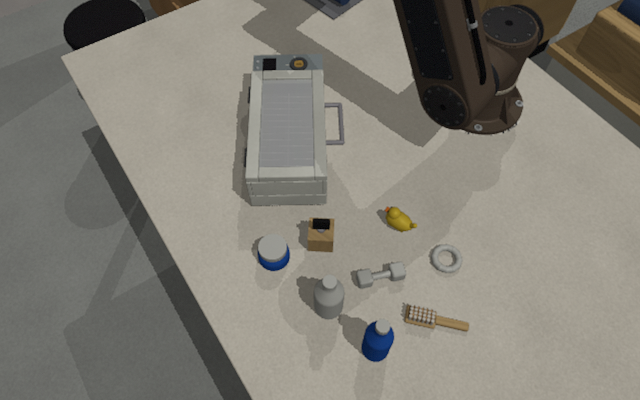

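The pictures show all four items. In top: duck (270,256), teether (223,266), rattle (242,212), brush (192,223). Also visible are the key stand (296,193) and the steriliser, yawed about -30°, with its handle at (365,255) and barrel at (450,270). Next I'll refine the poses with depth.

```bash
cat > m.py <<'E'
from h import *
def rect(P): return cv2.minAreaRect((P[:,:2]*1000).astype(np.float32))
if __name__=="__main__":
  S=[]
  for c in ["top","scene"]:
    f=arm.grab_frame(c);P=cloud(f);P[f["depth"]==0]=np.nan;x,y,z=P[...,0],P[...,1],P[...,2]
    print(c, "table z", np.nanmedian(z[(abs(x-.5)<.05)&(abs(y-.15)<.03)]).round(4))
    m=(abs(z-.14)<.006)&(abs(x-.53)<.3)&(abs(y+.18)<.3);print("lidtop",m.sum(),rect(P[m]))
    m=(z>.105)&(z<.15)&(abs(x-.53)<.25)&(abs(y+.18)<.28);
    n,l,s,_=cv2.connectedComponentsWithStats(m.astype(np.uint8));k=1+np.argmax(s[1:,4]);print("steril",s[k,4],rect(P[l==k]))
    for n,cx,cy,zz in [("duck",.447,.19,.008),("teether",.413,.325,.007),("rattle",.57,.277,.008),("brush",.525,.425,.006),("stand",.626,.115,.05),("keybow",.626,.115,.07)]:
        q=P[(z>zz)&(z<.12)&(np.hypot(x-cx,y-cy)<.085)]
        if n=="keybow": q=q[np.hypot(q[:,0]-cx,q[:,1]-cy)<.04]
        if n in("brush","rattle"): q=q[q[:,2]<.045]
        mu=q[:,:2].mean(0);w,v=np.linalg.eigh(np.cov((q[:,:2]-mu).T))
        print(n,len(q),"rect",np.round(rect(q)[0],0),np.round(rect(q)[1],0),round(rect(q)[2],1),"pca mean",mu.round(4),"yaw deg",round(float(np.degrees(np.arctan2(v[1,1],v[0,1]))),1),"zmax",q[:,2].max().round(3))
    for n,zz in [("key_slot",.122),("lid_handle",.122),("lid_hinge",.122),("key",.028)]:
        a=arm.mark_of(f,n)[0];print(n,round(a["p"],2),pix2w(f,*a["centre"],z=zz).round(4)[:2])
E
python3 m.py
```

```text
top table z 0.0007
lidtop 6643 ((430.7764587402344, -68.4825439453125), (340.0596008300781, 486.6513977050781), 57.95631408691406)
steril 11195 ((518.226318359375, -171.3148193359375), (421.12615966796875, 243.6147003173828), 58.20866775512695)
duck 321 rect [433. 182.] [ 88. 156.] 26.0 pca mean [0.4465 0.1878] yaw deg 113.2 zmax 0.061
teether 351 rect [392. 316.] [114. 141.] 16.7 pca mean [0.4109 0.3246] yaw deg 114.6 zmax 0.023
rattle 401 rect [574. 298.] [ 96. 156.] 80.2 pca mean [0.5684 0.2758] yaw deg 159.6 zmax 0.044
brush 517 rect [526. 429.] [139. 156.] 14.8 pca mean [0.5345 0.4169] yaw deg 131.0 zmax 0.043
stand 430 rect [631. 119.] [60. 60.] 53.5 pca mean [0.6293 0.119 ] yaw deg 71.4 zmax 0.113
keybow 70 rect [630. 120.] [10. 39.] 54.8 pca mean [0.6292 0.1187] yaw deg 143.2 zmax 0.113
key_slot 0.88 [ 0.4159 -0.3131]
lid_handle 0.86 [ 0.4341 -0.0716]
lid_hinge 0.62 [ 0.6355 -0.1963]
key 0.54 [0.6359 0.1204]
scene table z 0.0012
lidtop 7061 ((421.5936584472656, -64.890625), (346.6614074707031, 502.9829406738281), 57.884944915771484)
steril 10335 ((516.2662963867188, -171.4294
[... 189 characters left out ...]
6.] [100. 155.] 18.2 pca mean [0.4121 0.3268] yaw deg -166.1 zmax 0.023
rattle 679 rect [569. 297.] [105. 116.] 85.9 pca mean [0.5715 0.2786] yaw deg 159.5 zmax 0.042
brush 919 rect [530. 416.] [129. 118.] 87.5 pca mean [0.5377 0.4193] yaw deg 135.1 zmax 0.039
stand 637 rect [629. 119.] [63. 60.] 53.3 pca mean [0.6337 0.125 ] yaw deg 147.6 zmax 0.111
keybow 191 rect [629. 119.] [12. 39.] 54.3 pca mean [0.6307 0.1211] yaw deg 144.1 zmax 0.111
key_slot 0.87 [ 0.418  -0.3135]Traceback (most recent call last):
  File "m.py", line 18, in <module>
    a=arm.mark_of(f,n)[0];print(n,round(a["p"],2),pix2w(f,*a["centre"],z=zz).round(4)[:2])
      ~~~~~~~~~~~~~~~~^^^
IndexError: list index out of range
```

```bash
python3 - <<'E'
from h import *
a=arm.grab_frame("top")["frame"];b=arm.grab_frame("scene")["frame"]
A=cv2.resize(a[140:300,160:500],None,fx=2.3,fy=2.3,interpolation=3);B=cv2.resize(b[200:340,250:480],None,fx=1.6,fy=1.6,interpolation=3)
cv2.imwrite("pics/c1.png",A[...,::-1])
E
```

```text
(no output)
```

View pics/c1.png

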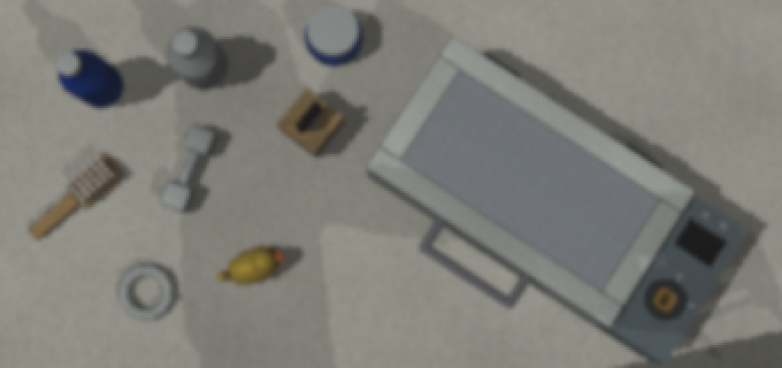

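```bash
python3 - <<'E'
from h import *
for c in ["top","scene"]:
    f=arm.grab_frame(c);P=cloud(f);P[f["depth"]==0]=np.nan
    x,y,z=P[...,0],P[...,1],P[...,2]
    t=np.radians(-32);a=x*np.cos(t)+y*np.sin(t);b=-x*np.sin(t)+y*np.cos(t)-.1287
    m=(z>.105)&(z<.15)&(abs(b)<.25)&(a>.3)&(a<.75)
    h=m&(a<.435)&(abs(b-.04)<.09)
    print(c,"handle: a",np.nanpercentile(a[h],[2,10,50,90,98]).round(4),"b",np.nanpercentile(b[h],[1,50,99]).round(4),"z",np.nanmedian(z[h]).round(4),h.sum())
    hb=m&(abs(b-.04)<.04)&(a<.44);print(" bar only a",np.nanpercentile(a[hb],[0,10,50,90,100]).round(4),hb.sum())
    for b0 in (-.17,-.1,0,.1,.17):
        s=m&(abs(b-b0)<.02)&(a>.43);tz=s&(z>.132)
        print(b0,"a range",np.nanpercentile(a[s],[.5,99.5]).round(4),"lid top",np.nanpercentile(a[tz],[.5,99.5]).round(4) if tz.sum()>9 else "")
    for a0 in (.5,.55,.6):
        s=m&(abs(a-a0)<.015);print(a0,"b range",np.nanpercentile(b[s],[.5,99.5]).round(4))
    # collar/barrel by pixels
    from math import *
    r=arm.recognise(f,"key_slot");print("rec slot",[(round(q["p"],2),pix2w(f,*q["centre"],z=.122).round(4)) for q in r[:1]])
E
```

```text
top handle: a [0.4088 0.4099 0.4157 0.4269 0.4331] b [-0.0232  0.0404  0.1067] z 0.1272 265
 bar only a [0.4086 0.4095 0.4142 0.4191 0.4204] 132
-0.17 a range [0.454 0.643] lid top 
-0.1 a range [0.4541 0.6433] lid top [0.4549 0.643 ]
0 a range [0.434  0.6429] lid top [0.4544 0.643 ]
0.1 a range [0.4334 0.6433] lid top [0.4547 0.6432]
0.17 a range [0.4547 0.6479] lid top [0.455  0.6434]
0.5 b range [-0.2063  0.2087]
0.55 b range [-0.2067  0.209 ]
0.6 b range [-0.2066  0.2089]
rec slot [(0.91, array([ 0.5252, -0.1781,  0.122 ]))]
scene handle: a [0.4078 0.4091 0.4156 0.4288 0.4337] b [-0.0245  0.0444  0.1072] z 0.1274 261
 bar only a [0.4073 0.4088 0.4138 0.4178 0.4192] 118
-0.17 a range [0.4545 0.641 ] lid top 
-0.1 a range [0.4543 0.6413] lid top [0.4543 0.6408]
0 a range [0.4337 0.6416] lid top [0.4547 0.6417]
0.1 a range [0.4337 0.6448] lid top [0.4537 0.6421]
0.17 a range [0.4553 0.6483] lid top [0.4553 0.642 ]
0.5 b range [-0.2075  0.2112]
0.55 b range [-0.2083  0.2109]
0.6 b range [-0.2095  0.2108]
rec slot [(0.71, array([0.6064, 0.299 , 0.122 ]))]
```

```bash
cat >> h.py <<'E'
EX=np.array([np.cos(np.radians(32)),-np.sin(np.radians(32))]);EY=np.array([-EX[1],EX[0]]);C0=np.array([.534,-.1808])
def ster(a,b): return C0+a*EX+b*EY
def rack(a,b): return ster(a,b+.04)
def go(x,y,z,yaw=None,s=None):
    s=s or arm.state();M=R.from_rotvec(s["tool_rot"]).as_matrix();p=s["eef_pos"]
    y0=np.degrees(np.arctan2(M[1,0],M[0,0]));yaw=y0 if yaw is None else yaw
    d=(yaw-y0+180)%360-180
    t=np.radians(yaw);D=np.array([[np.cos(t),np.sin(t),0],[np.sin(t),-np.cos(t),0],[0,0,-1]])
    q6=np.degrees(np.arctan2(y,x))+90-yaw
    print("rotz tool",round(-np.radians(d),3),"then travel",np.round(D.T@(np.array([x,y,z])-p)*1000,1),"tilt",np.round(np.degrees(np.arccos(-M[2,2])),2),"q6~",round((q6+180)%360-180))
E
python3 -c "
from h import *
h=ster(-.135,.04);print(h);go(h[0],h[1],.2,58)"
```

```text
[ 0.44071028 -0.07533898]
rotz tool -0.634 then travel [540.1 -89.7  22.7] tilt 0.01 q6~ 22
```

Call:
{"fn": "step_arm", "kwargs": {"deltas": [{"travel": [0,0,0],"delta_rot": [0,0,-0.127],"jaw": 60},{"travel": [0,0,0],"delta_rot": [0,0,-0.127],"jaw": 32},{"travel": [0,0,0],"delta_rot": [0,0,-0.127],"jaw": 32},{"travel": [0,0,0],"delta_rot": [0,0,-0.127],"jaw": 32},{"travel": [0,0,0],"delta_rot": [0,0,-0.127],"jaw": 32}], "force": 20}}

```text
time_s: 2.8
eef_pos: [0.2306, -0.5809, 0.2227]
tool_rot: [2.743, 1.531, 0.0]
contact_force: [-0.1, 0.0, -0.3]
width: 0.0605
grasp_force: 0.0
```

Call:
{"fn": "step_arm", "kwargs": {"deltas": [{"travel": [20,-3,0],"delta_rot": [0,0,0],"jaw": 32},{"travel": [38,-6,0],"delta_rot": [0,0,0],"jaw": 32},{"travel": [38,-6,0],"delta_rot": [0,0,0],"jaw": 32},{"travel": [38,-6,0],"delta_rot": [0,0,0],"jaw": 32},{"travel": [38,-6,0],"delta_rot": [0,0,0],"jaw": 32},{"travel": [38,-6,0],"delta_rot": [0,0,0],"jaw": 32},{"travel": [38,-6,0],"delta_rot": [0,0,0],"jaw": 32},{"travel": [38,-6,0],"delta_rot": [0,0,0],"jaw": 32}]}}

```text
time_s: 3.6
eef_pos: [0.3442, -0.3131, 0.2228]
tool_rot: [2.747, 1.523, 0.0]
contact_force: [0.7, 0.4, -1.1]
width: 0.0321
grasp_force: 0.0
```

Call:
{"fn": "step_arm", "kwargs": {"deltas": [{"travel": [38,-6,0],"delta_rot": [0,0,0],"jaw": 32},{"travel": [38,-6,0],"delta_rot": [0,0,0],"jaw": 32},{"travel": [38,-6,0],"delta_rot": [0,0,0],"jaw": 32},{"travel": [38,-6,0],"delta_rot": [0,0,0],"jaw": 32},{"travel": [38,-6,0],"delta_rot": [0,0,0],"jaw": 32},{"travel": [38,-6,0],"delta_rot": [0,0,0],"jaw": 32},{"travel": [20,-4,0],"delta_rot": [0,0,0],"jaw": 32},{"travel": [0,0,0],"delta_rot": [0,0,0],"jaw": 32}]}}

```text
time_s: 4.4
eef_pos: [0.4417, -0.0811, 0.2227]
tool_rot: [2.745, 1.528, 0.001]
contact_force: [0.3, -0.2, -0.7]
width: 0.0322
grasp_force: 0.0
```

```bash
python3 -c "
from h import *
st();h=ster(-.135,.04);go(h[0],h[1],.111,58)"
```

```text
4.4 [ 0.4417 -0.0811  0.2227] R [[0.527, 0.85, 0.0], [0.85, -0.527, 0.0], [0.0, 0.0, -1.0]] F [ 0.3 -0.2 -0.7] w 0.0322 g 0.0
rotz tool 0.004 then travel [  4.3  -3.9 111.7] tilt 0.02 q6~ 22
```

Call:
{"fn": "step_arm", "kwargs": {"deltas": [{"travel": [4,-4,20],"delta_rot": [0,0,0.004],"jaw": 32},{"travel": [0,0,25],"delta_rot": [0,0,0],"jaw": 32},{"travel": [0,0,25],"delta_rot": [0,0,0],"jaw": 32},{"travel": [0,0,22],"delta_rot": [0,0,0],"jaw": 32},{"travel": [0,0,20],"delta_rot": [0,0,0],"jaw": 32},{"travel": [0,0,0],"delta_rot": [0,0,0],"jaw": 32}]}}

```text
time_s: 5.0
eef_pos: [0.4388, -0.078, 0.109]
tool_rot: [-2.749, -1.516, 0.004]
contact_force: [-0.6, -0.4, -0.2]
width: 0.0317
grasp_force: 0.0
```

Call:
{"fn": "step_arm", "kwargs": {"deltas": [{"travel": [0,0,0],"delta_rot": [0,0,0],"jaw": 8},{"travel": [0,0,0],"delta_rot": [0,0,0],"jaw": 8},{"travel": [0,0,0],"delta_rot": [0,0,0],"jaw": 8},{"travel": [0,0,0],"delta_rot": [0,0,0],"jaw": 8}], "force": 20}}

```text
time_s: 5.4
eef_pos: [0.4372, -0.0762, 0.1112]
tool_rot: [-2.746, -1.516, 0.006]
contact_force: [-11.9, 8.1, 9.8]
width: 0.0115
grasp_force: 20.0
```

```bash
python3 -c "
from h import *
s=st();p=s['eef_pos'];d=p[:2]-C0;print('ster xy',d@EX,d@EY)"
```

```text
5.4 [ 0.4372 -0.0762  0.1112] R [[0.533, 0.846, -0.005], [0.846, -0.533, 0.002], [-0.001, -0.006, -1.0]] F [-11.9   8.1   9.8] w 0.0115 g 20.0
ster xy -0.13756888031246886 0.03742409788236977
```

```bash
python3 -c "
import numpy as np
th=np.r_[0,.04,.1:1.41:.1,1.45:1.71:.05,1.73]
P=np.round(223*np.c_[-np.cos(th),-np.sin(th)]*2)/2
for t,d in zip(th[1:],np.diff(P,axis=0)):print(round(t,2),d.tolist(),end='; ')"
```

```text
0.04 [0.0, -9.0]; 0.1 [1.0, -13.5]; 0.2 [3.5, -22.0]; 0.3 [5.5, -21.5]; 0.4 [7.5, -21.0]; 0.5 [10.0, -20.0]; 0.6 [11.5, -19.0]; 0.7 [13.5, -17.5]; 0.8 [15.0, -16.5]; 0.9 [17.0, -14.5]; 1.0 [18.0, -13.0]; 1.1 [19.5, -11.0]; 1.2 [20.0, -9.5]; 1.3 [21.5, -7.0]; 1.4 [21.5, -5.0]; 1.45 [11.0, -1.5]; 1.5 [11.0, -1.0]; 1.55 [11.5, -0.5]; 1.6 [11.0, 0.0]; 1.65 [11.0, 0.5]; 1.7 [11.0, 1.5]; 1.73 [7.0, 1.0];
```

Call:
{"fn": "step_arm", "kwargs": {"deltas": [{"travel": [0,-2.5,0],"delta_rot": [0,0,0],"jaw": 8},{"travel": [0,0,-9],"delta_rot": [0,0,0],"jaw": 8},{"travel": [0,1,-13.5],"delta_rot": [0,0,0],"jaw": 8},{"travel": [0,3.5,-22],"delta_rot": [0,0,0],"jaw": 8},{"travel": [0,5.5,-21.5],"delta_rot": [0,0,0],"jaw": 8},{"travel": [0,7.5,-21],"delta_rot": [0,0,0],"jaw": 8}]}}

```text
time_s: 6.0
eef_pos: [0.4516, -0.0851, 0.1991]
tool_rot: [-2.749, -1.518, 0.002]
contact_force: [0.5, -3.4, -6.1]
width: 0.0114
grasp_force: 20.0
```

```bash
python3 -c "
from h import *
s=st();p=s['eef_pos'];d=p[:2]-C0;print('ster xy',d@EX,d@EY);print(s['contact_force'][:2]@EX)"
```

```text
6.0 [ 0.4516 -0.0851  0.1991] R [[0.533, 0.846, -0.002], [0.846, -0.533, 0.0], [-0.001, -0.002, -1.0]] F [ 0.5 -3.4 -6.1] w 0.0114 g 20.0
ster xy -0.12057164167835534 0.03745307718043057
2.2577043792649336
```

Forces are small, so I'll carry on along the arc.

Call:
{"fn": "step_arm", "kwargs": {"deltas": [{"travel": [0,10,-20],"delta_rot": [0,0,0],"jaw": 8},{"travel": [0,11.5,-19],"delta_rot": [0,0,0],"jaw": 8},{"travel": [0,13.5,-17.5],"delta_rot": [0,0,0],"jaw": 8},{"travel": [0,15,-16.5],"delta_rot": [0,0,0],"jaw": 8},{"travel": [0,17,-14.5],"delta_rot": [0,0,0],"jaw": 8},{"travel": [0,18,-13],"delta_rot": [0,0,0],"jaw": 8},{"travel": [0,19.5,-11],"delta_rot": [0,0,0],"jaw": 8}]}}

```text
time_s: 6.7
eef_pos: [0.5401, -0.1408, 0.3127]
tool_rot: [2.75, 1.519, -0.0]
contact_force: [-6.0, 1.2, 5.5]
width: 0.0111
grasp_force: 20.0
```

Call:
{"fn": "step_arm", "kwargs": {"deltas": [{"travel": [0,20,-9.5],"delta_rot": [0,0,0],"jaw": 8},{"travel": [0,21.5,-7],"delta_rot": [0,0,0],"jaw": 8},{"travel": [0,18,-4],"delta_rot": [0,0,0],"jaw": 8},{"travel": [0,14.5,-2.5],"delta_rot": [0,0,0],"jaw": 8},{"travel": [0,11,-1],"delta_rot": [0,0,0],"jaw": 8},{"travel": [0,11.5,-0.5],"delta_rot": [0,0,0],"jaw": 8}]}}

```text
time_s: 7.3
eef_pos: [0.6229, -0.1929, 0.3351]
tool_rot: [2.749, 1.517, 0.001]
contact_force: [-3.0, -1.1, 3.5]
width: 0.0115
grasp_force: 20.0
```

Call:
{"fn": "step_arm", "kwargs": {"deltas": [{"travel": [0,11,0],"delta_rot": [0,0,0],"jaw": 8},{"travel": [0,11,0.5],"delta_rot": [0,0,0],"jaw": 8},{"travel": [0,11,1.5],"delta_rot": [0,0,0],"jaw": 8},{"travel": [0,7,1],"delta_rot": [0,0,0],"jaw": 8},{"travel": [0,0,0],"delta_rot": [0,0,0],"jaw": 8}]}}

```text
time_s: 7.8
eef_pos: [0.6578, -0.2149, 0.3308]
tool_rot: [2.749, 1.517, 0.001]
contact_force: [-1.5, -3.0, 5.6]
width: 0.0114
grasp_force: 20.0
```

```bash
python3 -c "
from h import *
s=st();p=s['eef_pos'];d=p[:2]-C0;print('ster xy',d@EX,d@EY);print(s['contact_force'][:2]@EX)"
```

```text
7.8 [ 0.6578 -0.2149  0.3308] R [[0.533, 0.846, 0.002], [0.846, -0.533, -0.001], [-0.0, 0.002, -1.0]] F [-1.5 -3.   5.6] w 0.0114 g 20.0
ster xy 0.12307048043878635 0.0366834519805186
0.35650916562041135
```

Call:
{"fn": "step_arm", "kwargs": {"deltas": [{"travel": [0,0,0],"delta_rot": [0,0,0],"jaw": 20},{"travel": [0,0,0],"delta_rot": [0,0,0],"jaw": 36},{"travel": [0,0,-10],"delta_rot": [0,0,0],"jaw": 36},{"travel": [0,0,-25],"delta_rot": [0,0,0],"jaw": 36},{"travel": [0,0,-20],"delta_rot": [0,0,0],"jaw": 36},{"travel": [0,-40,0],"delta_rot": [0,0,0],"jaw": 36},{"travel": [10,-40,0],"delta_rot": [0,0,0],"jaw": 36},{"travel": [10,-40,0],"delta_rot": [0,0,0],"jaw": 50}]}}

```text
time_s: 8.6
eef_pos: [0.5645, -0.132, 0.3861]
tool_rot: [2.751, 1.518, 0.001]
contact_force: [1.1, 0.1, -0.5]
width: 0.0397
grasp_force: 0.0
```

```bash
cat > items.py <<'E'
from h import *
Z={"duck":.022,"teether":.008,"rattle":.018,"hairbrush":.007}
def items(cams=("top","scene")):
  for c in cams:
    f=arm.grab_frame(c);P=cloud(f);P[f["depth"]==0]=np.nan;x,y,z=P[...,0],P[...,1],P[...,2]
    save(f,"last_"+c)
    m=((z>.010)&(z<.075)&(y>.1)&(x<.66)&(x>.3)&~((np.hypot(x-.63,y-.12)<.055))).astype(np.uint8)
    n,l,s,_=cv2.connectedComponentsWithStats(m)
    print(c)
    for k in range(1,n):
        if s[k,4]<50: continue
        q=P[l==k];(cx,cy),(w,h),a=cv2.minAreaRect((q[:,:2]*1000).astype(np.float32))
        if w<h: w,h,a=h,w,a-90
        v=np.array([np.cos(np.radians(a)),np.sin(np.radians(a))]);t=(q[:,:2]-np.array([cx,cy])/1000)@v
        zt=[np.percentile(q[t<-.02,2],90).round(3) if (t<-.02).any() else 0,np.percentile(q[t>.02,2],90).round(3) if (t>.02).any() else 0]
        print(" blob",s[k,4],"c",round(cx),round(cy),"size",round(w),round(h),"yaw",round(a,1),"z90 at -/+",zt)
    for n,zz in Z.items():
        for g in arm.mark_of(f,n+"_mid")[:1]: print(" ",n,round(g["p"],2),(pix2w(f,*g["centre"],z=zz)*1000).round(0)[:2])
if __name__=="__main__": items()
E
python3 items.py; python3 -c "
from h import *
st()"
```

```text
top
 blob 59 c 652 393 size 36 7 yaw -72.5 z90 at -/+ [0, 0]
 blob 377 c 570 277 size 112 37 yaw -20.8 z90 at -/+ [np.float64(0.039), np.float64(0.039)]
 blob 430 c 527 427 size 138 41 yaw -47.6 z90 at -/+ [np.float64(0.018), np.float64(0.036)]
 blob 316 c 445 191 size 85 43 yaw -61.5 z90 at -/+ [np.float64(0.044), np.float64(0.056)]
 blob 304 c 411 326 size 71 71 yaw 61.9 z90 at -/+ [np.float64(0.02), np.float64(0.019)]
  duck 0.67 [441. 191.]
  teether 0.57 [405. 322.]
  rattle 0.66 [570. 274.]
  hairbrush 0.7 [445. 191.]
scene
 blob 485 c 447 191 size 87 39 yaw -61.0 z90 at -/+ [np.float64(0.045), np.float64(0.055)]
 blob 455 c 409 325 size 73 70 yaw 25.6 z90 at -/+ [np.float64(0.019), np.float64(0.018)]
 blob 667 c 569 277 size 112 36 yaw -20.4 z90 at -/+ [np.float64(0.038), np.float64(0.038)]
 blob 826 c 530 430 size 139 41 yaw -50.5 z90 at -/+ [np.float64(0.017), np.float64(0.036)]
  duck 0.85 [447. 192.]
  teether 0.88 [418. 333.]
  rattle 0.78 [568. 275.]
  hairbrush 0.94 [528. 425.]
9.1 [ 0.5661 -0.1335  0.3851] R [[0.533, 0.846, -0.001], [0.846, -0.533, 0.0], [-0.0, -0.001, -1.0]] F [ 0.1 -0.4 -0.4] w 0.0504 g 0.0
```

```bash
python3 -c "
from h import *
go(.5695,.277,.19,159.5)"
```

```text
rotz tool -1.776 then travel [140.6 385.7 195.1] tilt 0.04 q6~ -44
```

Call:
{"fn": "step_arm", "kwargs": {"deltas": [{"travel": [0,0,15],"delta_rot": [0,0,-0.136],"jaw": 50},{"travel": [0,0,15],"delta_rot": [0,0,-0.136],"jaw": 50},{"travel": [0,0,15],"delta_rot": [0,0,-0.136],"jaw": 50},{"travel": [0,0,15],"delta_rot": [0,0,-0.136],"jaw": 50},{"travel": [0,0,15],"delta_rot": [0,0,-0.136],"jaw": 50},{"travel": [0,0,15],"delta_rot": [0,0,-0.136],"jaw": 45},{"travel": [0,0,15],"delta_rot": [0,0,-0.136],"jaw": 45}]}}

```text
time_s: 9.8
eef_pos: [0.5659, -0.1333, 0.2797]
tool_rot: [-1.742, -2.614, 0.0]
contact_force: [0.3, -1.1, 0.4]
width: 0.0455
grasp_force: 0.0
```

Call:
{"fn": "step_arm", "kwargs": {"deltas": [{"travel": [0,0,15],"delta_rot": [0,0,-0.136],"jaw": 45},{"travel": [0,0,15],"delta_rot": [0,0,-0.136],"jaw": 45},{"travel": [0,0,15],"delta_rot": [0,0,-0.136],"jaw": 45},{"travel": [0,0,15],"delta_rot": [0,0,-0.136],"jaw": 45},{"travel": [0,0,15],"delta_rot": [0,0,-0.136],"jaw": 45},{"travel": [0,0,15],"delta_rot": [0,0,-0.136],"jaw": 45},{"travel": [0,0,0],"delta_rot": [0,0,0],"jaw": 45}]}}

```text
time_s: 10.5
eef_pos: [0.5652, -0.1331, 0.1886]
tool_rot: [-0.567, -3.087, -0.001]
contact_force: [0.4, 0.3, 0.5]
width: 0.045
grasp_force: 0.0
```

```bash
python3 -c "
from h import *
st();go(.5695,.277,.10,159.5)"
```

```text
10.5 [ 0.5652 -0.1331  0.1886] R [[-0.935, 0.355, -0.003], [0.355, 0.935, 0.001], [0.003, -0.0, -1.0]] F [0.4 0.3 0.5] w 0.045 g 0.0
rotz tool -0.005 then travel [139.6 385.6  88.6] tilt 0.2 q6~ -44
```

Call:
{"fn": "step_arm", "kwargs": {"deltas": [{"travel": [7,19,0],"delta_rot": [0,0,-0.005],"jaw": 45},{"travel": [15,40,0],"delta_rot": [0,0,0],"jaw": 45},{"travel": [15,40,0],"delta_rot": [0,0,0],"jaw": 45},{"travel": [15,40,0],"delta_rot": [0,0,0],"jaw": 45},{"travel": [15,40,0],"delta_rot": [0,0,0],"jaw": 45},{"travel": [15,40,0],"delta_rot": [0,0,0],"jaw": 45},{"travel": [15,40,0],"delta_rot": [0,0,0],"jaw": 45},{"travel": [15,40,20],"delta_rot": [0,0,0],"jaw": 45}]}}

```text
time_s: 11.3
eef_pos: [0.5676, 0.1883, 0.1732]
tool_rot: [0.569, 3.085, 0.003]
contact_force: [0.2, -1.1, 0.1]
width: 0.0451
grasp_force: 0.0
```

Call:
{"fn": "step_arm", "kwargs": {"deltas": [{"travel": [15,45,30],"delta_rot": [0,0,0],"jaw": 45},{"travel": [12.5,42,30],"delta_rot": [0,0,0],"jaw": 45},{"travel": [0,0,0],"delta_rot": [0,0,0],"jaw": 45},{"travel": [0,0,0],"delta_rot": [0,0,0],"jaw": 45}]}}

```text
time_s: 11.7
eef_pos: [0.5707, 0.2703, 0.1154]
tool_rot: [-0.564, -3.09, 0.001]
contact_force: [-0.7, -0.3, 0.3]
width: 0.0453
grasp_force: 0.0
```

```bash
python3 -c "
from h import *
st();go(.5695,.277,.014,159.5)"; python3 items.py
```

```text
11.7 [0.5707 0.2703 0.1154] R [[-0.935, 0.353, -0.001], [0.353, 0.935, -0.001], [0.001, -0.001, -1.0]] F [-0.7 -0.3  0.3] w 0.0453 g 0.0
rotz tool -0.003 then travel [  3.5   5.9 101.4] tilt 0.05 q6~ -44
top
 blob 101 c 499 458 size 55 19 yaw -47.8 z90 at -/+ [np.float64(0.015), np.float64(0.02)]
 blob 298 c 448 185 size 73 43 yaw -61.1 z90 at -/+ [np.float64(0.04), np.float64(0.054)]
  duck 0.5 [445. 192.]
  teether 0.56 [702. 266.]
  hairbrush 0.48 [523. 433.]
scene
 blob 460 c 410 326 size 71 70 yaw -53.4 z90 at -/+ [np.float64(0.018), np.float64(0.018)]
 blob 323 c 596 267 size 56 36 yaw -25.4 z90 at -/+ [np.float64(0.028), np.float64(0.037)]
 blob 826 c 529 429 size 140 40 yaw -49.1 z90 at -/+ [np.float64(0.017), np.float64(0.036)]
  duck 0.46 [529. 433.]
  teether 0.96 [417. 324.]
  rattle 0.6 [570. 274.]
  hairbrush 0.73 [524. 427.]
```

Call:
{"fn": "step_arm", "kwargs": {"deltas": [{"travel": [3.5,6,20],"delta_rot": [0,0,0],"jaw": 45},{"travel": [0,0,25],"delta_rot": [0,0,0],"jaw": 45},{"travel": [0,0,25],"delta_rot": [0,0,0],"jaw": 45},{"travel": [0,0,21],"delta_rot": [0,0,0],"jaw": 45},{"travel": [0,0,10],"delta_rot": [0,0,0],"jaw": 45},{"travel": [0,0,0],"delta_rot": [0,0,0],"jaw": 10},{"travel": [0,0,0],"delta_rot": [0,0,0],"jaw": 10},{"travel": [0,0,0],"delta_rot": [0,0,0],"jaw": 10}], "force": 20}}

```text
time_s: 13.0
eef_pos: [0.5701, 0.2767, 0.0158]
tool_rot: [0.562, 3.089, 0.001]
contact_force: [0.1, 0.6, -0.2]
width: 0.0264
grasp_force: 0.0
```

Call:
{"fn": "step_arm", "kwargs": {"deltas": [{"travel": [0,0,0],"delta_rot": [0,0,0],"jaw": 10},{"travel": [0,0,0],"delta_rot": [0,0,0],"jaw": 10}]}}

```text
time_s: 13.2
eef_pos: [0.57, 0.2767, 0.0156]
tool_rot: [0.562, 3.09, 0.001]
contact_force: [-0.7, 0.1, 5.2]
width: 0.015
grasp_force: 20.0
```

```bash
python3 -c "
from h import *
st();t=rack(0,-.07);print(t);go(t[0],t[1],.19,148)"
```

```text
13.2 [0.57   0.2767 0.0156] R [[-0.936, 0.352, 0.001], [0.352, 0.936, 0.0], [-0.001, 0.001, -1.0]] F [-0.7  0.1  5.2] w 0.015 g 20.0
[ 0.51810242 -0.20624144]
rotz tool 0.199 then travel [-211.9 -437.  -174.4] tilt 0.08 q6~ -80
```

Call:
{"fn": "step_arm", "kwargs": {"deltas": [{"travel": [0,0,-15],"delta_rot": [0,0,0],"jaw": 10},{"travel": [0,0,-30],"delta_rot": [0,0,0],"jaw": 10},{"travel": [0,0,-40],"delta_rot": [0,0,0.1],"jaw": 10},{"travel": [0,0,-40],"delta_rot": [0,0,0.099],"jaw": 10},{"travel": [0,0,-35],"delta_rot": [0,0,0],"jaw": 10},{"travel": [0,0,-15],"delta_rot": [0,0,0],"jaw": 10},{"travel": [-9,-18,0],"delta_rot": [0,0,0],"jaw": 10},{"travel": [-18,-37,0],"delta_rot": [0,0,0],"jaw": 10}]}}

```text
time_s: 14.0
eef_pos: [0.5628, 0.2158, 0.1901]
tool_rot: [0.862, 3.02, 0.001]
contact_force: [0.2, -1.0, -0.7]
width: 0.0156
grasp_force: 20.0
```

Call:
{"fn": "step_arm", "kwargs": {"deltas": [{"travel": [-18,-37,0],"delta_rot": [0,0,0],"jaw": 10},{"travel": [-18,-37,0],"delta_rot": [0,0,0],"jaw": 10},{"travel": [-18,-37,0],"delta_rot": [0,0,0],"jaw": 10},{"travel": [-18,-37,0],"delta_rot": [0,0,0],"jaw": 10},{"travel": [-18,-37,0],"delta_rot": [0,0,0],"jaw": 10},{"travel": [-18,-37,0],"delta_rot": [0,0,0],"jaw": 10},{"travel": [-18,-37,0],"delta_rot": [0,0,0],"jaw": 10},{"travel": [-18,-37,0],"delta_rot": [0,0,0],"jaw": 10}]}}

```text
time_s: 14.8
eef_pos: [0.5269, -0.1138, 0.1894]
tool_rot: [-0.866, -3.019, 0.0]
contact_force: [0.4, 0.6, -0.2]
width: 0.0154
grasp_force: 20.0
```

Call:
{"fn": "step_arm", "kwargs": {"deltas": [{"travel": [-18,-37,0],"delta_rot": [0,0,0],"jaw": 10},{"travel": [-18,-37,0],"delta_rot": [0,0,0],"jaw": 10},{"travel": [-5,-10,0],"delta_rot": [0,0,0],"jaw": 10},{"travel": [0,0,0],"delta_rot": [0,0,0],"jaw": 10},{"travel": [0,0,0],"delta_rot": [0,0,0],"jaw": 10}]}}

```text
time_s: 15.3
eef_pos: [0.5181, -0.204, 0.1894]
tool_rot: [-0.867, -3.019, -0.001]
contact_force: [-0.2, -1.1, -0.5]
width: 0.0155
grasp_force: 20.0
```

```bash
python3 -c "
from h import *
st();t=rack(0,-.07);print(t);go(t[0],t[1],.074,148)
f=arm.grab_frame('top');a=f['frame'][130:310,300:520];cv2.imwrite('pics/p1.png',cv2.resize(a,None,fx=2.5,fy=2.5,interpolation=3)[...,::-1])"
```

```text
15.3 [ 0.5181 -0.204   0.1894] R [[-0.848, 0.53, -0.001], [0.53, 0.848, 0.001], [0.001, 0.0, -1.0]] F [-0.2 -1.1 -0.5] w 0.0155 g 20.0
[ 0.51810242 -0.20624144]
rotz tool -0.001 then travel [ -1.2  -1.9 115.4] tilt 0.06 q6~ -80
```

View pics/p1.png

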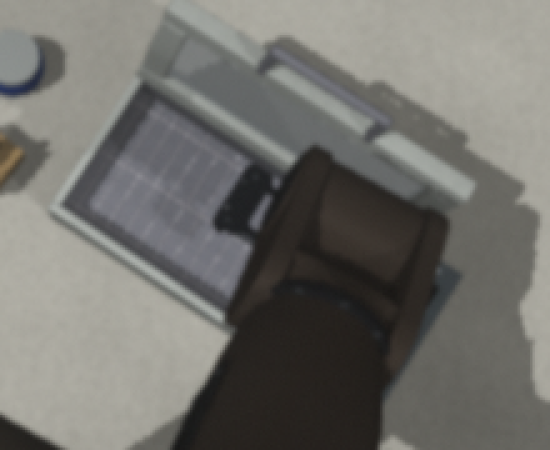

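The picture shows the lid resting well back, with its handle at (330,85). The chamber is open and the rattle is over its right part, so I'll lower it.

Call:
{"fn": "step_arm", "kwargs": {"deltas": [{"travel": [-1,-2,30],"delta_rot": [0,0,0],"jaw": 10},{"travel": [0,0,30],"delta_rot": [0,0,0],"jaw": 10},{"travel": [0,0,25],"delta_rot": [0,0,0],"jaw": 10},{"travel": [0,0,15],"delta_rot": [0,0,0],"jaw": 10},{"travel": [0,0,10],"delta_rot": [0,0,0],"jaw": 10},{"travel": [0,0,5],"delta_rot": [0,0,0],"jaw": 10},{"travel": [0,0,0],"delta_rot": [0,0,0],"jaw": 10}]}}

```text
time_s: 16.05
eef_pos: [0.5186, -0.2063, 0.0746]
tool_rot: [-0.865, -3.02, -0.0]
contact_force: [-0.0, -0.5, -0.7]
width: 0.0156
grasp_force: 20.0
```

```bash
python3 -c "
from h import *
st()"
```

```text
16.05 [ 0.5186 -0.2063  0.0746] R [[-0.848, 0.529, -0.0], [0.529, 0.848, 0.0], [0.0, -0.0, -1.0]] F [-0.  -0.5 -0.7] w 0.0156 g 20.0
```

Call:
{"fn": "step_arm", "kwargs": {"deltas": [{"travel": [0,0,0.5],"delta_rot": [0,0,0],"jaw": 28},{"travel": [0,0,0],"delta_rot": [0,0,0],"jaw": 28},{"travel": [0,0,0],"delta_rot": [0,0,0],"jaw": 28},{"travel": [0,0,-20],"delta_rot": [0,0,0],"jaw": 28},{"travel": [0,0,-35],"delta_rot": [0,0,0],"jaw": 28},{"travel": [0,0,-35],"delta_rot": [0,0,0.1],"jaw": 40},{"travel": [0,0,-25],"delta_rot": [0,0,0.1],"jaw": 45},{"travel": [0,0,0],"delta_rot": [0,0,0.097],"jaw": 45}]}}

```text
time_s: 16.85
eef_pos: [0.5196, -0.2075, 0.1931]
tool_rot: [1.307, 2.85, -0.001]
contact_force: [-0.2, 0.1, -1.2]
width: 0.0433
grasp_force: 0.0
```

```bash
python3 -c "
from h import *
st();go(.5195,.438,.11,131)"
```

```text
16.85 [ 0.5196 -0.2075  0.1931] R [[-0.652, 0.758, 0.006], [0.758, 0.652, -0.003], [-0.006, 0.002, -1.0]] F [-0.2  0.1 -1.2] w 0.0433 g 0.0
rotz tool -0.005 then travel [487.3 423.4  83.1] tilt 0.36 q6~ -1
```

Call:
{"fn": "step_arm", "kwargs": {"deltas": [{"travel": [17,15,0],"delta_rot": [0,0,0],"jaw": 45},{"travel": [33,28,0],"delta_rot": [0,0,0],"jaw": 45},{"travel": [33,28,0],"delta_rot": [0,0,0],"jaw": 45},{"travel": [33,28,0],"delta_rot": [0,0,0],"jaw": 45},{"travel": [33,28,0],"delta_rot": [0,0,0],"jaw": 45},{"travel": [33,28,0],"delta_rot": [0,0,0],"jaw": 45},{"travel": [33,28,0],"delta_rot": [0,0,0],"jaw": 45},{"travel": [33,28,0],"delta_rot": [0,0,0],"jaw": 45}]}}

```text
time_s: 17.65
eef_pos: [0.515, 0.1204, 0.1896]
tool_rot: [1.304, 2.857, 0.001]
contact_force: [1.1, -0.1, 0.7]
width: 0.0453
grasp_force: 0.0
```

Call:
{"fn": "step_arm", "kwargs": {"deltas": [{"travel": [33,28,0],"delta_rot": [0,0,0],"jaw": 45},{"travel": [33,28,0],"delta_rot": [0,0,0],"jaw": 45},{"travel": [33,28,0],"delta_rot": [0,0,0],"jaw": 45},{"travel": [33,28,0],"delta_rot": [0,0,0],"jaw": 45},{"travel": [33,28,0],"delta_rot": [0,0,0],"jaw": 45},{"travel": [33,28,20],"delta_rot": [0,0,0],"jaw": 45},{"travel": [33,28,30],"delta_rot": [0,0,0],"jaw": 45},{"travel": [8,17,30],"delta_rot": [0,0,0],"jaw": 45}]}}

```text
time_s: 18.45
eef_pos: [0.5185, 0.4401, 0.1104]
tool_rot: [1.3, 2.859, 0.003]
contact_force: [0.2, -1.0, 1.1]
width: 0.045
grasp_force: 0.0
```

Call:
{"fn": "step_arm", "kwargs": {"deltas": [{"travel": [0,0,0],"delta_rot": [0,0,0],"jaw": 45},{"travel": [0,0,0],"delta_rot": [0,0,0],"jaw": 45}]}}

```text
time_s: 18.65
eef_pos: [0.5192, 0.4363, 0.1107]
tool_rot: [-1.303, -2.858, 0.002]
contact_force: [-1.3, 0.1, -0.4]
width: 0.0448
grasp_force: 0.0
```

```bash
python3 -c "
from h import *
st();go(.5195,.438,.011,131)"; python3 items.py
```

```text
18.65 [0.5192 0.4363 0.1107] R [[-0.656, 0.755, -0.001], [0.755, 0.656, -0.001], [-0.0, -0.001, -1.0]] F [-1.3  0.1 -0.4] w 0.0448 g 0.0
rotz tool -0.0 then travel [ 1.1  1.3 99.7] tilt 0.06 q6~ -1
top
 blob 57 c 652 393 size 37 7 yaw -75.6 z90 at -/+ [0, 0]
 blob 299 c 548 405 size 80 41 yaw -47.8 z90 at -/+ [np.float64(0.031), np.float64(0.037)]
 blob 317 c 447 191 size 85 43 yaw -74.5 z90 at -/+ [np.float64(0.044), np.float64(0.056)]
 blob 302 c 411 326 size 70 70 yaw -28.3 z90 at -/+ [np.float64(0.02), np.float64(0.019)]
  duck 0.9 [450. 187.]
  teether 0.84 [407. 326.]
  rattle 0.7 [447. 182.]
  hairbrush 0.83 [526. 421.]
scene
 blob 484 c 447 191 size 87 40 yaw -64.2 z90 at -/+ [np.float64(0.045), np.float64(0.056)]
 blob 180 c 428 313 size 66 27 yaw 51.9 z90 at -/+ [np.float64(0.018), np.float64(0.017)]
 blob 583 c 551 404 size 74 39 yaw -49.0 z90 at -/+ [np.float64(0.035), np.float64(0.034)]
  duck 0.75 [442. 192.]
  teether 0.65 [ 487. -252.]
  rattle 0.9 [ 498. -249.]
  hairbrush 0.62 [522. 425.]
```

Call:
{"fn": "step_arm", "kwargs": {"deltas": [{"travel": [1,1.5,20],"delta_rot": [0,0,0],"jaw": 45},{"travel": [0,0,25],"delta_rot": [0,0,0],"jaw": 45},{"travel": [0,0,25],"delta_rot": [0,0,0],"jaw": 45},{"travel": [0,0,20],"delta_rot": [0,0,0],"jaw": 45},{"travel": [0,0,9],"delta_rot": [0,0,0],"jaw": 45},{"travel": [0,0,0],"delta_rot": [0,0,0],"jaw": 14},{"travel": [0,0,0],"delta_rot": [0,0,0],"jaw": 14},{"travel": [0,0,0],"delta_rot": [0,0,0],"jaw": 14}], "force": 25}}

```text
time_s: 19.95
eef_pos: [0.5204, 0.4387, 0.0129]
tool_rot: [1.303, 2.857, 0.002]
contact_force: [-0.8, 0.1, -0.5]
width: 0.0261
grasp_force: 0.1
```

Call:
{"fn": "step_arm", "kwargs": {"deltas": [{"travel": [0,0,0],"delta_rot": [0,0,0],"jaw": 14}]}}

```text
time_s: 20.05
eef_pos: [0.5202, 0.4386, 0.0127]
tool_rot: [1.303, 2.858, 0.002]
contact_force: [-0.3, 0.0, 2.7]
width: 0.0202
grasp_force: 25.0
```

```bash
python3 -c "
from h import *
st();t=rack(-.013,-.125);print(t);go(t[0],t[1],.19,148)"
```

```text
20.05 [0.5202 0.4386 0.0127] R [[-0.656, 0.755, 0.001], [0.755, 0.656, 0.001], [-0.0, 0.001, -1.0]] F [-0.3  0.   2.7] w 0.0202 g 25.0
[ 0.47793224 -0.24599514]
rotz tool -0.297 then travel [-326.9 -602.9 -177.3] tilt 0.08 q6~ -85
```

Call:
{"fn": "step_arm", "kwargs": {"deltas": [{"travel": [0,0,-15],"delta_rot": [0,0,0],"jaw": 14},{"travel": [0,0,-30],"delta_rot": [0,0,0],"jaw": 14},{"travel": [0,0,-40],"delta_rot": [0,0,-0.099],"jaw": 14},{"travel": [0,0,-40],"delta_rot": [0,0,-0.099],"jaw": 14},{"travel": [0,0,-35],"delta_rot": [0,0,-0.099],"jaw": 14},{"travel": [0,0,-17],"delta_rot": [0,0,0],"jaw": 14},{"travel": [-9,-17,0],"delta_rot": [0,0,0],"jaw": 14},{"travel": [-19,-35,0],"delta_rot": [0,0,0],"jaw": 14}]}}

```text
time_s: 20.85
eef_pos: [0.5158, 0.3805, 0.1905]
tool_rot: [0.862, 3.019, 0.004]
contact_force: [0.2, -0.6, -0.4]
width: 0.0195
grasp_force: 25.0
```

Call:
{"fn": "step_arm", "kwargs": {"deltas": [{"travel": [-20,-37,0],"delta_rot": [0,0,0],"jaw": 14},{"travel": [-20,-37,0],"delta_rot": [0,0,0],"jaw": 14},{"travel": [-20,-37,0],"delta_rot": [0,0,0],"jaw": 14},{"travel": [-20,-37,0],"delta_rot": [0,0,0],"jaw": 14},{"travel": [-20,-37,0],"delta_rot": [0,0,0],"jaw": 14},{"travel": [-20,-37,0],"delta_rot": [0,0,0],"jaw": 14},{"travel": [-20,-37,0],"delta_rot": [0,0,0],"jaw": 14},{"travel": [-20,-37,0],"delta_rot": [0,0,0],"jaw": 14}]}}

```text
time_s: 21.65
eef_pos: [0.4944, 0.0421, 0.19]
tool_rot: [0.866, 3.018, 0.001]
contact_force: [0.2, -1.1, -0.6]
width: 0.0196
grasp_force: 25.0
```

Call:
{"fn": "step_arm", "kwargs": {"deltas": [{"travel": [-20,-37,0],"delta_rot": [0,0,0],"jaw": 14},{"travel": [-20,-37,0],"delta_rot": [0,0,0],"jaw": 14},{"travel": [-20,-37,0],"delta_rot": [0,0,0],"jaw": 14},{"travel": [-20,-37,0],"delta_rot": [0,0,0],"jaw": 14},{"travel": [-20,-37,0],"delta_rot": [0,0,0],"jaw": 14},{"travel": [-20,-37,0],"delta_rot": [0,0,0],"jaw": 14},{"travel": [-18,-32,0],"delta_rot": [0,0,0],"jaw": 14},{"travel": [0,0,0],"delta_rot": [0,0,0],"jaw": 14}]}}

```text
time_s: 22.45
eef_pos: [0.4769, -0.2487, 0.1898]
tool_rot: [0.871, 3.016, -0.002]
contact_force: [0.4, 1.2, -1.5]
width: 0.0198
grasp_force: 25.0
```

Call:
{"fn": "step_arm", "kwargs": {"deltas": [{"travel": [0,0,0],"delta_rot": [0,0,0],"jaw": 14}]}}

```text
time_s: 22.55
eef_pos: [0.4768, -0.2453, 0.1895]
tool_rot: [0.869, 3.018, -0.0]
contact_force: [-0.3, -0.3, -0.8]
width: 0.02
grasp_force: 25.0
```

```bash
python3 -c "
from h import *
st();t=rack(-.013,-.125);print(t);go(t[0],t[1],.0715,148)
f=arm.grab_frame('scene');a=f['frame'][20:240,190:470];cv2.imwrite('pics/p2.png',cv2.resize(a,None,fx=2.5,fy=2.5,interpolation=3)[...,::-1])"
```

```text
22.55 [ 0.4768 -0.2453  0.1895] R [[-0.847, 0.532, 0.001], [0.532, 0.847, -0.0], [-0.001, 0.0, -1.0]] F [-0.3 -0.3 -0.8] w 0.02 g 25.0
[ 0.47793224 -0.24599514]
rotz tool -0.002 then travel [ -1.3   0.  118. ] tilt 0.04 q6~ -85
```

View pics/p2.png

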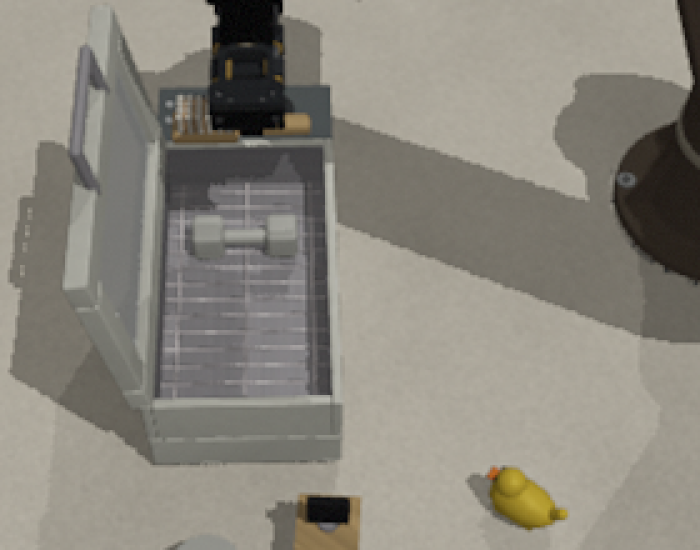

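The rattle lies flat on the rack at (245,236), and the brush is straight above the right end. I'll lower it.

Call:
{"fn": "step_arm", "kwargs": {"deltas": [{"travel": [-1.5,0,30],"delta_rot": [0,0,0],"jaw": 14},{"travel": [0,0,30],"delta_rot": [0,0,0],"jaw": 14},{"travel": [0,0,25],"delta_rot": [0,0,0],"jaw": 14},{"travel": [0,0,15],"delta_rot": [0,0,0],"jaw": 14},{"travel": [0,0,12],"delta_rot": [0,0,0],"jaw": 14},{"travel": [0,0,5],"delta_rot": [0,0,0],"jaw": 14},{"travel": [0,0,0],"delta_rot": [0,0,0],"jaw": 14},{"travel": [0,0,1],"delta_rot": [0,0,0],"jaw": 14}]}}

```text
time_s: 23.4
eef_pos: [0.4788, -0.2457, 0.0714]
tool_rot: [0.865, 3.019, -0.001]
contact_force: [0.1, -0.2, -1.0]
width: 0.0199
grasp_force: 25.0
```

Call:
{"fn": "step_arm", "kwargs": {"deltas": [{"travel": [0,0,0],"delta_rot": [0,0,0],"jaw": 30},{"travel": [0,0,0],"delta_rot": [0,0,0],"jaw": 30},{"travel": [0,0,-20],"delta_rot": [0,0,0],"jaw": 30},{"travel": [0,0,-35],"delta_rot": [0,0,0],"jaw": 30},{"travel": [0,0,-35],"delta_rot": [0,0,0],"jaw": 40},{"travel": [0,0,-28],"delta_rot": [0,0,0],"jaw": 70},{"travel": [0,0,0],"delta_rot": [0,0,0],"jaw": 70}]}}

```text
time_s: 24.1
eef_pos: [0.4795, -0.2465, 0.1926]
tool_rot: [0.865, 3.014, -0.003]
contact_force: [-0.5, 1.1, -0.1]
width: 0.0482
grasp_force: 0.0
```

```bash
python3 -c "
from h import *
st();go(.4465,.191,.11,119)"; python3 items.py
```

```text
24.1 [ 0.4795 -0.2465  0.1926] R [[-0.848, 0.53, 0.006], [0.53, 0.848, -0.004], [-0.007, -0.0, -1.0]] F [-0.5  1.1 -0.1] w 0.0482 g 0.0
rotz tool 0.506 then travel [398.7 183.2  82.6] tilt 0.39 q6~ -6
top
 blob 55 c 652 393 size 36 7 yaw -74.7 z90 at -/+ [0, 0]
 blob 318 c 447 192 size 85 43 yaw -74.7 z90 at -/+ [np.float64(0.045), np.float64(0.054)]
 blob 304 c 411 326 size 70 70 yaw 65.0 z90 at -/+ [np.float64(0.02), np.float64(0.019)]
  duck 0.22 [ 717. -283.]
  teether 0.9 [417. 327.]
  rattle 0.67 [ 519. -214.]
  hairbrush 0.51 [ 494. -258.]
scene
 blob 487 c 447 191 size 86 39 yaw -60.0 z90 at -/+ [np.float64(0.045), np.float64(0.055)]
 blob 458 c 411 326 size 71 71 yaw -87.7 z90 at -/+ [np.float64(0.018), np.float64(0.019)]
  duck 0.94 [442. 186.]
  teether 0.84 [420. 331.]
  rattle 0.69 [ 492. -244.]
  hairbrush 0.71 [ 464. -292.]
```

```bash
python3 - <<'E'
from h import *
for c in ("top","scene"):
    f=arm.grab_frame(c);P=cloud(f);g=cv2.cvtColor(f["frame"],cv2.COLOR_RGB2HSV)
    P[f["depth"]==0]=np.nan
    m=(np.hypot(P[...,0]-.447,P[...,1]-.191)<.07)&(g[...,1]>120)&(P[...,2]>.004)
    q=P[m];lo=q[q[:,2]<.042]
    for s in (q,lo):
        mu=s[:,:2].mean(0);w,v=np.linalg.eigh(np.cov((s[:,:2]-mu).T));print(c,len(s),mu.round(4),np.degrees(np.arctan2(v[1,1],v[0,1]))%180-180)
    hd=q[q[:,2]>.05];print(" head",hd[:,:2].mean(0).round(4)); v=(g[...,0]<12)&m;print(" beak",P[v][:,:2].mean(0).round(4),v.sum())
E
```

```text
top 248 [0.4459 0.1855] -69.14928865290491
top 121 [0.4407 0.1931] -79.12637089841789
 head [0.4532 0.1725]
 beak [0.46  0.154] 10
scene 457 [0.4518 0.1925] -65.16162777152996
scene 291 [0.4521 0.1984] -56.52634616794616
 head [0.4542 0.1736]
 beak [0.4648 0.161 ] 2
```

```bash
python3 -c "
from h import *
go(.4465,.191,.11,113)"
```

```text
rotz tool 0.611 then travel [414.4 141.3  78.4] tilt 0.03 q6~ 0
```

Call:
{"fn": "step_arm", "kwargs": {"deltas": [{"travel": [0,0,0],"delta_rot": [0,0,0.122],"jaw": 75},{"travel": [0,0,0],"delta_rot": [0,0,0.122],"jaw": 75},{"travel": [0,0,0],"delta_rot": [0,0,0.122],"jaw": 75},{"travel": [0,0,0],"delta_rot": [0,0,0.122],"jaw": 75},{"travel": [0,0,0],"delta_rot": [0,0,0.122],"jaw": 75}]}}

```text
time_s: 25.2
eef_pos: [0.4784, -0.2457, 0.1886]
tool_rot: [-1.74, -2.616, 0.0]
contact_force: [0.0, 0.1, -0.9]
width: 0.075
grasp_force: 0.0
```

Call:
{"fn": "step_arm", "kwargs": {"deltas": [{"travel": [17,6,0],"delta_rot": [0,0,0],"jaw": 75},{"travel": [38,13,0],"delta_rot": [0,0,0],"jaw": 75},{"travel": [38,13,0],"delta_rot": [0,0,0],"jaw": 75},{"travel": [38,13,0],"delta_rot": [0,0,0],"jaw": 75},{"travel": [38,13,0],"delta_rot": [0,0,0],"jaw": 75},{"travel": [38,13,0],"delta_rot": [0,0,0],"jaw": 75},{"travel": [38,13,0],"delta_rot": [0,0,0],"jaw": 75},{"travel": [38,13,0],"delta_rot": [0,0,0],"jaw": 75}]}}

```text
time_s: 26.0
eef_pos: [0.4559, 0.0549, 0.1887]
tool_rot: [1.729, 2.623, 0.0]
contact_force: [0.7, 0.5, 0.4]
width: 0.0749
grasp_force: 0.0
```

Call:
{"fn": "step_arm", "kwargs": {"deltas": [{"travel": [38,13,0],"delta_rot": [0,0,0],"jaw": 75},{"travel": [38,13,20],"delta_rot": [0,0,0],"jaw": 75},{"travel": [38,13,25],"delta_rot": [0,0,0],"jaw": 75},{"travel": [19,6,20],"delta_rot": [0,0,0],"jaw": 75},{"travel": [0,0,0],"delta_rot": [0,0,0],"jaw": 75},{"travel": [0,0,0],"delta_rot": [0,0,0],"jaw": 75}]}}

```text
time_s: 26.6
eef_pos: [0.4457, 0.1929, 0.1237]
tool_rot: [-1.729, -2.623, 0.001]
contact_force: [0.1, -1.1, -0.0]
width: 0.0751
grasp_force: 0.0
```

```bash
python3 -c "
from h import *
st();go(.4465,.191,.014,113)"; python3 items.py
```

```text
26.6 [0.4457 0.1929 0.1237] R [[-0.394, 0.919, -0.001], [0.919, 0.394, -0.0], [-0.0, -0.001, -1.0]] F [ 0.1 -1.1 -0. ] w 0.0751 g 0.0
rotz tool 0.004 then travel [ -2.1  -0.  109.7] tilt 0.05 q6~ 0
top
 blob 59 c 652 393 size 37 8 yaw -74.4 z90 at -/+ [0, 0]
 blob 51 c 412 355 size 50 13 yaw 3.3 z90 at -/+ [np.float64(0.014), np.float64(0.016)]
  teether 0.56 [407. 333.]
  rattle 0.62 [ 526. -224.]
  hairbrush 0.7 [ 490. -261.]
scene
 blob 370 c 448 193 size 83 39 yaw -49.3 z90 at -/+ [np.float64(0.044), np.float64(0.051)]
 blob 458 c 410 326 size 72 70 yaw 43.3 z90 at -/+ [np.float64(0.018), np.float64(0.018)]
  duck 0.74 [443. 193.]
  teether 0.68 [417. 329.]
  rattle 0.81 [ 493. -253.]
  hairbrush 0.6 [ 458. -297.]
```

Call:
{"fn": "step_arm", "kwargs": {"deltas": [{"travel": [-2,0,20],"delta_rot": [0,0,0],"jaw": 75},{"travel": [0,0,30],"delta_rot": [0,0,0],"jaw": 75},{"travel": [0,0,30],"delta_rot": [0,0,0],"jaw": 75},{"travel": [0,0,20],"delta_rot": [0,0,0],"jaw": 75},{"travel": [0,0,8],"delta_rot": [0,0,0],"jaw": 75},{"travel": [0,0,0],"delta_rot": [0,0,0],"jaw": 38},{"travel": [0,0,0],"delta_rot": [0,0,0],"jaw": 38},{"travel": [0,0,0],"delta_rot": [0,0,0],"jaw": 38}], "force": 15}}

```text
time_s: 27.9
eef_pos: [0.4476, 0.191, 0.0166]
tool_rot: [1.733, 2.619, 0.002]
contact_force: [0.9, 0.7, 0.4]
width: 0.056
grasp_force: 0.0
```

Call:
{"fn": "step_arm", "kwargs": {"deltas": [{"travel": [0,0,0],"delta_rot": [0,0,0],"jaw": 38},{"travel": [0,0,0],"delta_rot": [0,0,0],"jaw": 38}]}}

```text
time_s: 28.1
eef_pos: [0.4474, 0.1909, 0.0163]
tool_rot: [1.733, 2.62, 0.001]
contact_force: [-0.7, -0.1, 4.1]
width: 0.0431
grasp_force: 15.0
```

```bash
python3 -c "
from h import *
st();t=rack(0,0);print(t);go(t[0],t[1],.19,148)"
```

```text
28.1 [0.4474 0.1909 0.0163] R [[-0.391, 0.92, 0.001], [0.92, 0.391, 0.0], [-0.0, 0.001, -1.0]] F [-0.7 -0.1  4.1] w 0.0431 g 15.0
[ 0.55519677 -0.14687808]
rotz tool -0.61 then travel [-270.5 -229.3 -173.7] tilt 0.07 q6~ -73
```

Call:
{"fn": "step_arm", "kwargs": {"deltas": [{"travel": [0,0,-15],"delta_rot": [0,0,0],"jaw": 38},{"travel": [0,0,-30],"delta_rot": [0,0,0],"jaw": 38},{"travel": [0,0,-40],"delta_rot": [0,0,-0.122],"jaw": 38},{"travel": [0,0,-40],"delta_rot": [0,0,-0.122],"jaw": 38},{"travel": [0,0,-35],"delta_rot": [0,0,-0.122],"jaw": 38},{"travel": [0,0,-14],"delta_rot": [0,0,-0.122],"jaw": 38},{"travel": [0,0,0],"delta_rot": [0,0,-0.122],"jaw": 38},{"travel": [-15,-13,0],"delta_rot": [0,0,0],"jaw": 38}]}}

```text
time_s: 28.9
eef_pos: [0.4526, 0.1727, 0.1906]
tool_rot: [0.857, 3.021, 0.002]
contact_force: [0.0, 0.1, -0.7]
width: 0.043
grasp_force: 15.0
```

Call:
{"fn": "step_arm", "kwargs": {"deltas": [{"travel": [-29,-25,0],"delta_rot": [0,0,0],"jaw": 38},{"travel": [-29,-25,0],"delta_rot": [0,0,0],"jaw": 38},{"travel": [-29,-25,0],"delta_rot": [0,0,0],"jaw": 38},{"travel": [-29,-25,0],"delta_rot": [0,0,0],"jaw": 38},{"travel": [-29,-25,0],"delta_rot": [0,0,0],"jaw": 38},{"travel": [-29,-25,0],"delta_rot": [0,0,0],"jaw": 38},{"travel": [-29,-25,0],"delta_rot": [0,0,0],"jaw": 38},{"travel": [-29,-25,0],"delta_rot": [0,0,0],"jaw": 38}]}}

```text
time_s: 29.7
eef_pos: [0.5437, -0.1223, 0.1899]
tool_rot: [0.867, 3.019, -0.0]
contact_force: [1.2, 0.5, -0.8]
width: 0.0432
grasp_force: 15.0
```

Call:
{"fn": "step_arm", "kwargs": {"deltas": [{"travel": [-23,-16,0],"delta_rot": [0,0,0],"jaw": 38},{"travel": [0,0,0],"delta_rot": [0,0,0],"jaw": 38},{"travel": [0,0,0],"delta_rot": [0,0,0],"jaw": 38}]}}

```text
time_s: 30.0
eef_pos: [0.5542, -0.1465, 0.1895]
tool_rot: [-0.868, -3.019, -0.0]
contact_force: [-0.5, 0.9, -0.9]
width: 0.0434
grasp_force: 15.0
```

```bash
python3 -c "
from h import *
st();t=rack(0,0);go(t[0],t[1],.0755,148)
f=arm.grab_frame('scene');a=f['frame'][20:240,190:470];cv2.imwrite('pics/p3.png',cv2.resize(a,None,fx=2.5,fy=2.5,interpolation=3)[...,::-1])"
```

```text
30.0 [ 0.5542 -0.1465  0.1895] R [[-0.847, 0.531, -0.001], [0.531, 0.847, 0.0], [0.001, -0.0, -1.0]] F [-0.5  0.9 -0.9] w 0.0434 g 15.0
rotz tool -0.001 then travel [ -1.1   0.2 114. ] tilt 0.04 q6~ -73
```

View pics/p3.png

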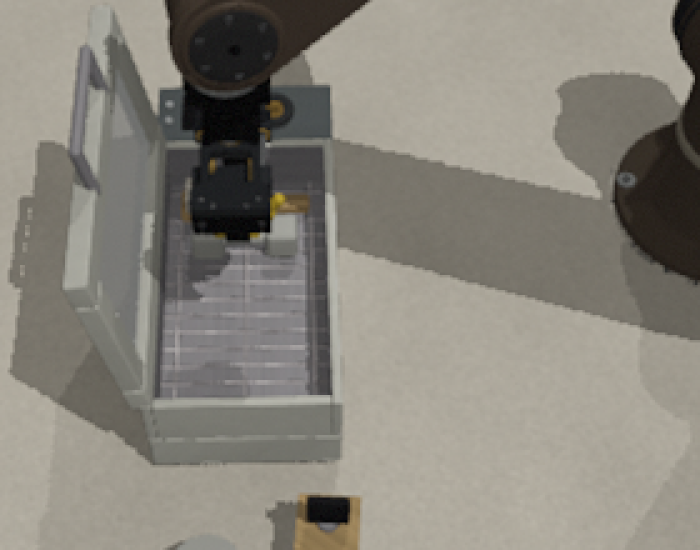

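The picture shows the rattle and brush in place under the gripper, which holds the duck over mid-chamber. I'll lower it.

Call:
{"fn": "step_arm", "kwargs": {"deltas": [{"travel": [-1,5,25],"delta_rot": [0,0,0],"jaw": 38},{"travel": [0,0,30],"delta_rot": [0,0,0],"jaw": 38},{"travel": [0,0,25],"delta_rot": [0,0,0],"jaw": 38},{"travel": [0,0,17],"delta_rot": [0,0,0],"jaw": 38},{"travel": [0,0,11],"delta_rot": [0,0,0],"jaw": 38},{"travel": [0,0,5],"delta_rot": [0,0,0],"jaw": 38},{"travel": [0,0,0],"delta_rot": [0,0,0],"jaw": 38},{"travel": [0,0,1],"delta_rot": [0,0,0],"jaw": 38}]}}

```text
time_s: 30.85
eef_pos: [0.5585, -0.1427, 0.0765]
tool_rot: [0.866, 3.019, -0.0]
contact_force: [0.1, -0.2, -0.2]
width: 0.0432
grasp_force: 15.0
```

Call:
{"fn": "step_arm", "kwargs": {"deltas": [{"travel": [0,0,0],"delta_rot": [0,0,0],"jaw": 54},{"travel": [0,0,0],"delta_rot": [0,0,0],"jaw": 54},{"travel": [0,0,-15],"delta_rot": [0,0,0],"jaw": 54},{"travel": [0,0,-30],"delta_rot": [0,0,0],"jaw": 54},{"travel": [0,0,-35],"delta_rot": [0,0,0],"jaw": 54},{"travel": [0,0,-34],"delta_rot": [0,0,0],"jaw": 45},{"travel": [0,0,0],"delta_rot": [0,0,0],"jaw": 45}]}}

```text
time_s: 31.55
eef_pos: [0.5597, -0.1433, 0.1944]
tool_rot: [0.864, 3.012, -0.001]
contact_force: [-0.7, 0.1, -0.2]
width: 0.046
grasp_force: 0.0
```

```bash
python3 -c "
from h import *
st();go(.4105-.0246,.326+.0154,.19,58)"; python3 items.py
```

```text
31.55 [ 0.5597 -0.1433  0.1944] R [[-0.848, 0.53, 0.007], [0.53, 0.848, -0.003], [-0.008, 0.001, -1.0]] F [-0.7  0.1 -0.2] w 0.046 g 0.0
rotz tool 1.57 then travel [ 319.  -404.2    4.4] tilt 0.45 q6~ 73
top
 blob 55 c 652 393 size 36 7 yaw -74.2 z90 at -/+ [0, 0]
 blob 302 c 411 326 size 70 70 yaw 58.7 z90 at -/+ [np.float64(0.019), np.float64(0.02)]
  teether 0.79 [412. 325.]
  rattle 0.62 [704. 262.]
  hairbrush 0.56 [407. 333.]
scene
 blob 447 c 410 326 size 70 70 yaw -40.1 z90 at -/+ [np.float64(0.019), np.float64(0.019)]
  teether 0.96 [416. 330.]
  rattle 0.57 [ 493. -264.]
  hairbrush 0.49 [ 455. -304.]
```

Call:
{"fn": "step_arm", "kwargs": {"deltas": [{"travel": [0,0,0],"delta_rot": [0,0,0.143],"jaw": 42},{"travel": [0,0,0],"delta_rot": [0,0,0.143],"jaw": 42},{"travel": [0,0,0],"delta_rot": [0,0,0.143],"jaw": 42},{"travel": [0,0,0],"delta_rot": [0,0,0.143],"jaw": 42},{"travel": [0,0,0],"delta_rot": [0,0,0.143],"jaw": 42},{"travel": [0,0,0],"delta_rot": [0,0,0.143],"jaw": 42},{"travel": [0,0,0],"delta_rot": [0,0,0.143],"jaw": 42},{"travel": [0,0,0],"delta_rot": [0,0,0.143],"jaw": 42}]}}

```text
time_s: 32.85
eef_pos: [0.5581, -0.1427, 0.1894]
tool_rot: [-2.369, -2.063, 0.0]
contact_force: [0.1, 0.0, -0.2]
width: 0.0417
grasp_force: 0.0
```

Call:
{"fn": "step_arm", "kwargs": {"deltas": [{"travel": [0,0,0],"delta_rot": [0,0,0.143],"jaw": 42},{"travel": [0,0,0],"delta_rot": [0,0,0.143],"jaw": 42},{"travel": [0,0,0],"delta_rot": [0,0,0.14],"jaw": 42},{"travel": [12,-15,0],"delta_rot": [0,0,0],"jaw": 42},{"travel": [25,-32,0],"delta_rot": [0,0,0],"jaw": 42},{"travel": [25,-32,0],"delta_rot": [0,0,0],"jaw": 42},{"travel": [25,-32,0],"delta_rot": [0,0,0],"jaw": 42},{"travel": [25,-32,0],"delta_rot": [0,0,0],"jaw": 42}]}}

```text
time_s: 33.65
eef_pos: [0.4946, 0.03, 0.1895]
tool_rot: [-2.744, -1.528, 0.0]
contact_force: [0.7, 0.3, 1.1]
width: 0.0423
grasp_force: 0.0
```

Call:
{"fn": "step_arm", "kwargs": {"deltas": [{"travel": [25,-32,0],"delta_rot": [0,0,0],"jaw": 42},{"travel": [25,-32,0],"delta_rot": [0,0,0],"jaw": 42},{"travel": [25,-32,0],"delta_rot": [0,0,0],"jaw": 42},{"travel": [25,-32,0],"delta_rot": [0,0,0],"jaw": 42},{"travel": [25,-32,20],"delta_rot": [0,0,0],"jaw": 42},{"travel": [25,-32,30],"delta_rot": [0,0,0],"jaw": 42},{"travel": [25,-32,30],"delta_rot": [0,0,0],"jaw": 42},{"travel": [32,-36,0],"delta_rot": [0,0,0],"jaw": 42}]}}

```text
time_s: 34.45
eef_pos: [0.3823, 0.3409, 0.1071]
tool_rot: [2.744, 1.528, -0.009]
contact_force: [0.1, 0.2, 0.1]
width: 0.0415
grasp_force: 0.0
```

Call:
{"fn": "step_arm", "kwargs": {"deltas": [{"travel": [0,0,0],"delta_rot": [0,0,0],"jaw": 42},{"travel": [0,0,0],"delta_rot": [0,0,0],"jaw": 42}]}}

```text
time_s: 34.65
eef_pos: [0.384, 0.3413, 0.1099]
tool_rot: [2.743, 1.531, -0.001]
contact_force: [-0.6, 0.1, 0.9]
width: 0.0421
grasp_force: 0.0
```

```bash
python3 -c "
from h import *
st();go(.4105-.0246,.326+.0154,.011,58)"; python3 items.py
```

```text
34.65 [0.384  0.3413 0.1099] R [[0.525, 0.851, -0.001], [0.851, -0.525, -0.001], [-0.001, -0.0, -1.0]] F [-0.6  0.1  0.9] w 0.0421 g 0.0
rotz tool 0.006 then travel [ 1.1  1.6 98.9] tilt 0.05 q6~ 73
top
 blob 59 c 652 392 size 36 7 yaw -72.6 z90 at -/+ [0, 0]
 blob 127 c 399 309 size 69 29 yaw -32.4 z90 at -/+ [np.float64(0.02), np.float64(0.018)]
  duck 0.76 [ 562. -158.]
  teether 0.51 [632. 130.]
  rattle 0.59 [ 531. -220.]
  hairbrush 0.83 [ 485. -265.]
scene
 blob 455 c 411 327 size 71 69 yaw -41.0 z90 at -/+ [np.float64(0.018), np.float64(0.018)]
  duck 0.63 [ 539. -184.]
  teether 0.57 [415. 326.]
  rattle 0.76 [ 492. -252.]
  hairbrush 0.88 [ 454. -305.]
```

Call:
{"fn": "step_arm", "kwargs": {"deltas": [{"travel": [1,1.5,20],"delta_rot": [0,0,0.006],"jaw": 42},{"travel": [0,0,25],"delta_rot": [0,0,0],"jaw": 42},{"travel": [0,0,25],"delta_rot": [0,0,0],"jaw": 42},{"travel": [0,0,20],"delta_rot": [0,0,0],"jaw": 42},{"travel": [0,0,8],"delta_rot": [0,0,0],"jaw": 42},{"travel": [0,0,0],"delta_rot": [0,0,0],"jaw": 10},{"travel": [0,0,0],"delta_rot": [0,0,0],"jaw": 10},{"travel": [0,0,0],"delta_rot": [0,0,0],"jaw": 10}], "force": 15}}

```text
time_s: 35.95
eef_pos: [0.3876, 0.3408, 0.0131]
tool_rot: [-2.752, -1.515, -0.002]
contact_force: [0.2, -0.4, 0.1]
width: 0.0233
grasp_force: 0.1
```

Call:
{"fn": "step_arm", "kwargs": {"deltas": [{"travel": [0,0,0],"delta_rot": [0,0,0],"jaw": 10},{"travel": [0,0,0],"delta_rot": [0,0,0],"jaw": 10}]}}

```text
time_s: 36.15
eef_pos: [0.3875, 0.3409, 0.013]
tool_rot: [-2.752, -1.516, -0.002]
contact_force: [0.0, 1.1, 6.2]
width: 0.0174
grasp_force: 13.8
```

```bash
python3 -c "
from h import *
st();t=rack(-.029,.098);print(t);go(t[0],t[1],.19,58)"
```

```text
36.15 [0.3875 0.3409 0.013 ] R [[0.535, 0.845, 0.001], [0.845, -0.535, 0.001], [0.001, 0.001, -1.0]] F [0.  1.1 6.2] w 0.0174 g 13.8
[ 0.58253546 -0.0484017 ]
rotz tool -0.005 then travel [-226.8  371.7 -177. ] tilt 0.09 q6~ 27
```

Call:
{"fn": "step_arm", "kwargs": {"deltas": [{"travel": [0,0,-15],"delta_rot": [0,0,0],"jaw": 10},{"travel": [0,0,-35],"delta_rot": [0,0,0],"jaw": 10},{"travel": [0,0,-45],"delta_rot": [0,0,0],"jaw": 10},{"travel": [0,0,-45],"delta_rot": [0,0,0],"jaw": 10},{"travel": [0,0,-37],"delta_rot": [0,0,-0.005],"jaw": 10},{"travel": [-10,16,0],"delta_rot": [0,0,0],"jaw": 10},{"travel": [-20,33,0],"delta_rot": [0,0,0],"jaw": 10},{"travel": [-20,33,0],"delta_rot": [0,0,0],"jaw": 10}]}}

```text
time_s: 36.95
eef_pos: [0.4303, 0.2539, 0.1898]
tool_rot: [2.747, 1.525, 0.002]
contact_force: [0.5, -0.1, -1.3]
width: 0.0176
grasp_force: 14.9
```

Call:
{"fn": "step_arm", "kwargs": {"deltas": [{"travel": [-20,33,0],"delta_rot": [0,0,0],"jaw": 10},{"travel": [-20,33,0],"delta_rot": [0,0,0],"jaw": 10},{"travel": [-20,33,0],"delta_rot": [0,0,0],"jaw": 10},{"travel": [-20,33,0],"delta_rot": [0,0,0],"jaw": 10},{"travel": [-20,33,0],"delta_rot": [0,0,0],"jaw": 10},{"travel": [-20,33,0],"delta_rot": [0,0,0],"jaw": 10},{"travel": [-20,33,0],"delta_rot": [0,0,0],"jaw": 10},{"travel": [-20,33,0],"delta_rot": [0,0,0],"jaw": 10}]}}

```text
time_s: 37.75
eef_pos: [0.5695, -0.0225, 0.1894]
tool_rot: [2.748, 1.522, 0.0]
contact_force: [1.1, 0.3, 0.1]
width: 0.0177
grasp_force: 14.9
```

Call:
{"fn": "step_arm", "kwargs": {"deltas": [{"travel": [-17,26,0],"delta_rot": [0,0,0],"jaw": 10},{"travel": [0,0,0],"delta_rot": [0,0,0],"jaw": 10},{"travel": [0,0,0],"delta_rot": [0,0,0],"jaw": 10}]}}

```text
time_s: 38.05
eef_pos: [0.5819, -0.0495, 0.189]
tool_rot: [-2.749, -1.52, 0.001]
contact_force: [-0.5, 0.0, -0.3]
width: 0.018
grasp_force: 14.9
```

```bash
python3 -c "
from h import *
st();t=rack(-.029,.098);go(t[0],t[1],.072,58)
f=arm.grab_frame('scene');a=f['frame'][20:240,190:470];cv2.imwrite('pics/p4.png',cv2.resize(a,None,fx=2.5,fy=2.5,interpolation=3)[...,::-1])"
```

```text
38.05 [ 0.5819 -0.0495  0.189 ] R [[0.531, 0.847, -0.001], [0.847, -0.531, 0.0], [-0.0, -0.001, -1.0]] F [-0.5  0.  -0.3] w 0.018 g 14.9
rotz tool -0.002 then travel [  1.3   0.  117. ] tilt 0.04 q6~ 27
```

View pics/p4.png

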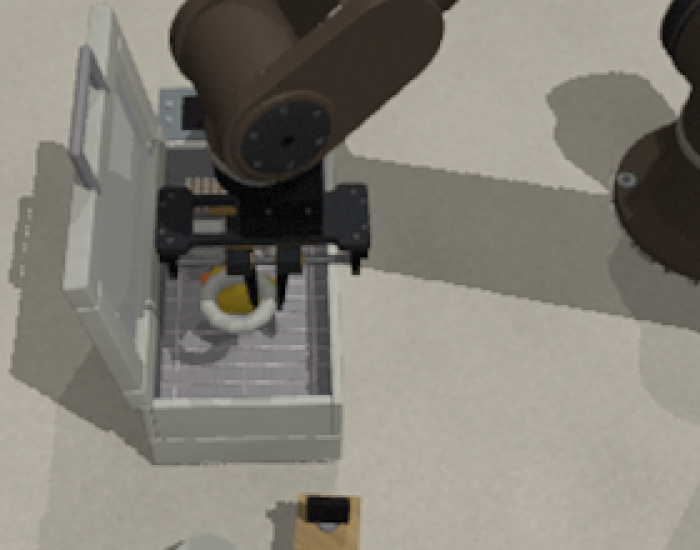

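The teether is held flat over the free left end at about (240,300), clear of the duck beneath, so I'll lower it.

Call:
{"fn": "step_arm", "kwargs": {"deltas": [{"travel": [1,0,25],"delta_rot": [0,0,0],"jaw": 10},{"travel": [0,0,30],"delta_rot": [0,0,0],"jaw": 10},{"travel": [0,0,25],"delta_rot": [0,0,0],"jaw": 10},{"travel": [0,0,20],"delta_rot": [0,0,0],"jaw": 10},{"travel": [0,0,11],"delta_rot": [0,0,0],"jaw": 10},{"travel": [0,0,5],"delta_rot": [0,0,0],"jaw": 10},{"travel": [0,0,0],"delta_rot": [0,0,0],"jaw": 10},{"travel": [0,0,1],"delta_rot": [0,0,0],"jaw": 10}]}}

```text
time_s: 38.9
eef_pos: [0.5832, -0.0482, 0.0732]
tool_rot: [2.747, 1.522, 0.002]
contact_force: [0.3, -0.3, -0.1]
width: 0.0178
grasp_force: 14.9
```

Call:
{"fn": "step_arm", "kwargs": {"deltas": [{"travel": [0,0,0],"delta_rot": [0,0,0],"jaw": 30},{"travel": [0,0,0],"delta_rot": [0,0,0],"jaw": 30},{"travel": [0,0,-15],"delta_rot": [0,0,0],"jaw": 30},{"travel": [0,0,-30],"delta_rot": [0,0,0],"jaw": 30},{"travel": [0,0,-35],"delta_rot": [0,0,0],"jaw": 30},{"travel": [0,0,-34],"delta_rot": [0,0,0],"jaw": 36},{"travel": [0,-40,0],"delta_rot": [0,0,0],"jaw": 36},{"travel": [0,-40,0],"delta_rot": [0,0,0],"jaw": 36}]}}

```text
time_s: 39.7
eef_pos: [0.5145, -0.0058, 0.1873]
tool_rot: [2.747, 1.52, 0.003]
contact_force: [-0.2, 0.4, -0.1]
width: 0.0359
grasp_force: 0.0
```

Call:
{"fn": "step_arm", "kwargs": {"deltas": [{"travel": [0,-35,-30],"delta_rot": [0,0,0],"jaw": 36},{"travel": [0,-35,-45],"delta_rot": [0,0,0],"jaw": 36},{"travel": [0,0,-45],"delta_rot": [0,0,0],"jaw": 36},{"travel": [0,0,-45],"delta_rot": [0,0,0],"jaw": 36},{"travel": [0,0,-30],"delta_rot": [0,0,0],"jaw": 36},{"travel": [0,0,0],"delta_rot": [0,0,0],"jaw": 36},{"travel": [0,0,0],"delta_rot": [0,0,0],"jaw": 36}]}}

```text
time_s: 40.4
eef_pos: [0.4589, 0.029, 0.3759]
tool_rot: [2.747, 1.522, 0.002]
contact_force: [-0.7, 0.7, -0.5]
width: 0.0357
grasp_force: 0.0
```

```bash
python3 - <<'E'
from h import *
st()
f=arm.grab_frame('scene');a=f['frame'][20:240,190:470];cv2.imwrite('pics/p5.png',cv2.resize(a,None,fx=2.5,fy=2.5,interpolation=3)[...,::-1])
rc=rack(0,0)
for c in ("top","scene"):
    if c=="top": f=arm.grab_frame(c)
    else: f=arm.grab_frame(c)
    P=cloud(f);P[f["depth"]==0]=np.nan;d=P[...,:2]-rc;a=d@EX;b=d@EY;z=P[...,2]-.058
    m=((z>.009)&(z<.07)&(abs(a)<.08)&(abs(b)<.155)).astype(np.uint8);n,l,s,_=cv2.connectedComponentsWithStats(m)
    for k in range(1,n):
        if s[k,4]>40:
            q=l==k;print(c,s[k,4],"a",np.percentile(a[q],[1,99]).round(3),"b",np.percentile(b[q],[1,99]).round(3),"z99",np.percentile(z[q],98).round(3))
    # lid plane
    q=(P[...,2]>.16)&(P[...,2]<.4)&(a>.07)&(a<.2)&(abs(b+.0)<.15);k=np.polyfit(a[q],P[...,2][q],1) if q.sum()>50 else None;print("lid pts",q.sum(),np.percentile(a[q&(P[...,2]>.3)],[5,95]) if (q&(P[...,2]>.3)).any() else '', P[...,2][q].max() if q.any() else '')
E
```

```text
40.4 [0.4589 0.029  0.3759] R [[0.53, 0.848, 0.001], [0.848, -0.53, -0.0], [0.0, 0.001, -1.0]] F [-0.7  0.7 -0.5] w 0.0357 g 0.0
top 331 a [-0.032  0.036] b [0.065 0.133] z99 0.021
top 345 a [-0.039  0.041] b [-0.015  0.026] z99 0.057
top 420 a [-0.055  0.055] b [-0.086 -0.051] z99 0.042
top 502 a [-0.065  0.069] b [-0.143 -0.103] z99 0.038
lid pts 3656 [0.11655769 0.13318775] 0.35245139302888107
scene 1044 a [-0.064  0.067] b [-0.14  -0.052] z99 0.04
scene 447 a [-0.039  0.041] b [-0.008  0.025] z99 0.059
scene 360 a [-0.035  0.035] b [0.066 0.129] z99 0.021
lid pts 2873 [0.11574622 0.13248076] 0.3519980309790758
```

View pics/p5.png

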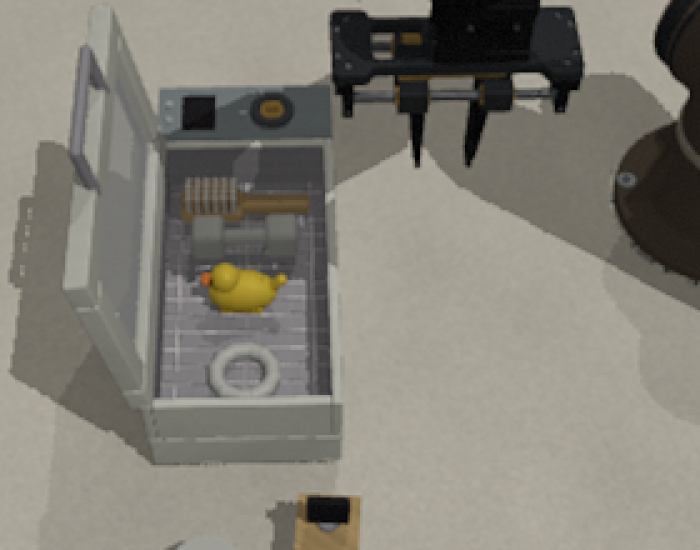

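All four items lie flat and apart on the rack: brush (245,200), rattle (245,236), duck (245,290), ring (243,372). The lid is still on its stop. Now for the handle.

```bash
python3 -c "
from h import *
h=ster(.127,.0385);print(h);go(h[0],h[1],.39,58)"
```

```text
[ 0.662104   -0.21544989]
rotz tool -0.001 then travel [-99.6 301.9 -15.4] tilt 0.12 q6~ 14
```

Call:
{"fn": "step_arm", "kwargs": {"deltas": [{"travel": [0,0,-15],"delta_rot": [0,0,0],"jaw": 36},{"travel": [-10,30,0],"delta_rot": [0,0,0],"jaw": 36},{"travel": [-12,38,0],"delta_rot": [0,0,0],"jaw": 36},{"travel": [-12,38,0],"delta_rot": [0,0,0],"jaw": 36},{"travel": [-12,38,0],"delta_rot": [0,0,0],"jaw": 36},{"travel": [-14,38,0],"delta_rot": [0,0,0],"jaw": 36},{"travel": [-14,38,0],"delta_rot": [0,0,0],"jaw": 36},{"travel": [-14,38,0],"delta_rot": [0,0,0],"jaw": 36}]}}

```text
time_s: 41.35
eef_pos: [0.6321, -0.184, 0.3892]
tool_rot: [-2.747, -1.521, 0.002]
contact_force: [0.6, 0.2, -0.0]
width: 0.0359
grasp_force: 0.0
```

Call:
{"fn": "step_arm", "kwargs": {"deltas": [{"travel": [-12,38,0],"delta_rot": [0,0,0],"jaw": 36},{"travel": [0,6,0],"delta_rot": [0,0,0],"jaw": 36},{"travel": [0,0,0],"delta_rot": [0,0,0],"jaw": 36},{"travel": [0,0,0],"delta_rot": [0,0,0],"jaw": 36}]}}

```text
time_s: 41.75
eef_pos: [0.6618, -0.2153, 0.3901]
tool_rot: [-2.747, -1.522, 0.001]
contact_force: [0.3, -0.4, -0.3]
width: 0.0361
grasp_force: 0.0
```

```bash
python3 -c "
from h import *
st();h=ster(.127,.0385);print(h);go(h[0],h[1],.331,58)
f=arm.grab_frame('scene');a=f['frame'][0:200,150:400];cv2.imwrite('pics/p6.png',cv2.resize(a,None,fx=3,fy=3,interpolation=3)[...,::-1])"
```

```text
41.75 [ 0.6618 -0.2153  0.3901] R [[0.53, 0.848, -0.001], [0.848, -0.53, 0.001], [-0.0, -0.001, -1.0]] F [ 0.3 -0.4 -0.3] w 0.0361 g 0.0
[ 0.662104   -0.21544989]
rotz tool -0.0 then travel [ 0.   0.3 59.1] tilt 0.07 q6~ 14
```

View pics/p6.png

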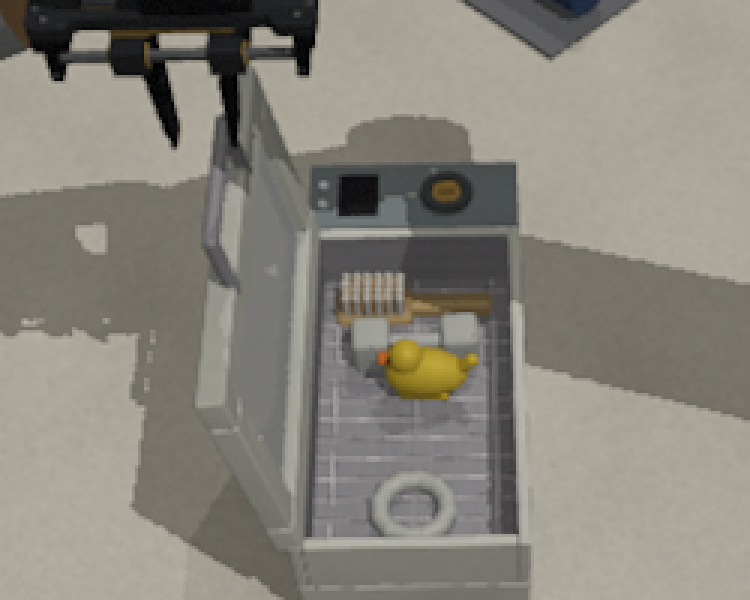

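The duck (425,370) has been knocked towards the rattle, so I'll measure it before shutting the lid.

```bash
cat > ch.py <<'E'
from h import *
rc=rack(0,0)
for c in ("top","scene"):
    f=arm.grab_frame(c);P=cloud(f);P[f["depth"]==0]=np.nan;d=P[...,:2]-rc;a=d@EX;b=d@EY;z=P[...,2]-.058
    g=cv2.cvtColor(f["frame"],cv2.COLOR_RGB2HSV)
    m=((z>.009)&(z<.08)&(abs(a)<.08)&(abs(b)<.157))
    y=m&(g[...,1]>150)&(g[...,0]<35)&(g[...,0]>20)&(b>-.1);print(c,"duck",y.sum(),"a",np.percentile(a[y],[1,50,99]).round(3),"b",np.percentile(b[y],[1,50,99]).round(3),"z",np.percentile(z[y],[50,98]).round(3))
    w=m&(g[...,1]<60);
    for lo,hi in((-.1,-.03),(.05,.15)):
        q=w&(b>lo)&(b<hi)&(z<.05);print("  white",q.sum(),"a",np.percentile(a[q],[1,99]).round(3),"b",np.percentile(b[q],[1,99]).round(3),"z",np.percentile(z[q],98).round(3)) if q.sum()>20 else 0
    for n in("duck_mid","rattle_mid","teether_mid","hairbrush_mid"):
        r=arm.mark_of(f,n)
        if r:
            p=pix2w(f,*r[0]["centre"],z=.058+{"d":.022,"r":.018,"t":.008,"h":.007}[n[0]])[:2]-rc;print("  ",n,round(r[0]["p"],2),(p@EX).round(3),(p@EY).round(3))
cv2.imwrite('pics/p7.png',cv2.resize(f['frame'][60:200,230:340],None,fx=5,fy=4,interpolation=3)[...,::-1])
E
python3 ch.py
```

```text
top duck 1 a [-0.023 -0.023 -0.023] b [-0.019 -0.019 -0.019] z [0.037 0.037]
  white 336 a [-0.042  0.037] b [0.064 0.134] z 0.021
   duck_mid 0.53 -0.009 -0.041
   rattle_mid 0.59 -0.087 0.262
   teether_mid 0.6 -0.007 0.099
scene duck 379 a [-0.052 -0.011  0.02 ] b [-0.045 -0.025 -0.014] z [0.038 0.057]
  white 412 a [-0.056  0.052] b [-0.09  -0.047] z 0.041
  white 356 a [-0.035  0.035] b [0.065 0.127] z 0.021
   duck_mid 0.83 -0.013 -0.039
   rattle_mid 0.73 -0.01 -0.02
   teether_mid 0.87 0.004 0.105
   hairbrush_mid 0.74 -0.0 -0.127
```

View pics/p7.png

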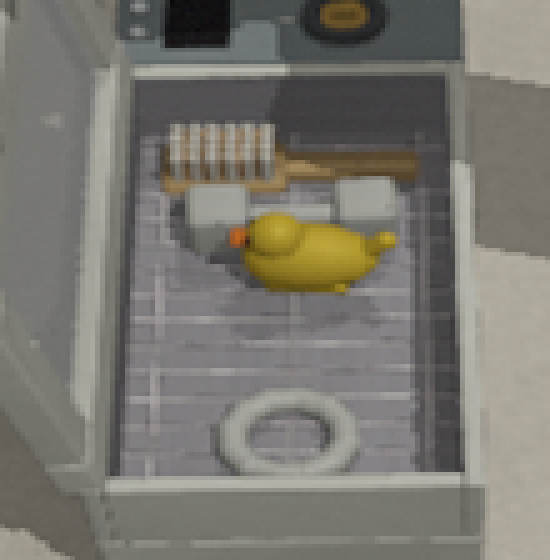

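```bash
python3 - <<'E'
from h import *
rc=rack(0,0);f=arm.grab_frame("scene");P=cloud(f);d=P[...,:2]-rc;a=d@EX;b=d@EY;z=P[...,2]-.058
g=cv2.cvtColor(f["frame"],cv2.COLOR_RGB2HSV);y=(g[...,1]>150)&(g[...,0]<35)&(g[...,0]>20)&(abs(a)<.08)&(b>-.1)&(b<.06)
print(y.sum(),"zmin",np.percentile(z[y],[1,3,10,50,90,99]).round(3))
for lo in np.arange(-.055,.03,.012):
    q=y&(a>=lo)&(a<lo+.012)
    if q.any(): print(round(lo,3),"b",np.percentile(b[q],[2,98]).round(3),"z",np.percentile(z[q],[2,98]).round(3))
E
```

```text
406 zmin [0.003 0.006 0.018 0.037 0.052 0.06 ]
-0.055 b [-0.057 -0.027] z [0.002 0.048]
-0.043 b [-0.041 -0.018] z [0.017 0.042]
-0.031 b [-0.044 -0.014] z [0.003 0.047]
-0.019 b [-0.044 -0.013] z [0.005 0.046]
-0.007 b [-0.043 -0.015] z [0.005 0.059]
0.005 b [-0.038 -0.018] z [0.007 0.06 ]
0.017 b [-0.032 -0.022] z [0.025 0.038]
```

The duck is upright on the rack: its bottom is at rack level and its top at 57–60 mm. That is acceptable, so I'll pinch the handle.

Call:
{"fn": "step_arm", "kwargs": {"deltas": [{"travel": [0,0,20],"delta_rot": [0,0,0],"jaw": 36},{"travel": [0,0,20],"delta_rot": [0,0,0],"jaw": 36},{"travel": [0,0,14],"delta_rot": [0,0,0],"jaw": 36},{"travel": [0,0,5],"delta_rot": [0,0,0],"jaw": 36},{"travel": [0,0,0],"delta_rot": [0,0,0],"jaw": 8},{"travel": [0,0,0],"delta_rot": [0,0,0],"jaw": 8},{"travel": [0,0,0],"delta_rot": [0,0,0],"jaw": 8},{"travel": [0,0,0],"delta_rot": [0,0,0],"jaw": 8}], "force": 20}}

```text
time_s: 43.15
eef_pos: [0.6604, -0.2147, 0.3326]
tool_rot: [-2.744, -1.521, 0.004]
contact_force: [-8.0, 4.3, 4.5]
width: 0.011
grasp_force: 20.0
```

```bash
python3 -c "
from h import *
s=st();p=s['eef_pos'];d=p[:2]-C0;print('ster xy',d@EX,d@EY,'Fx',s['contact_force'][:2]@EX)
th=np.r_[1.74,1.7,1.6:.29:-.1,.25,.2,.15,.1,.06,.03,0]
P=np.round(223*np.c_[-np.cos(th),-np.sin(th)]*2)/2
for t,d in zip(th[1:],np.diff(P,axis=0)):print(round(t,2),d.tolist(),end='; ')"
```

```text
43.15 [ 0.6604 -0.2147  0.3326] R [[0.53, 0.848, -0.005], [0.848, -0.53, 0.002], [-0.0, -0.005, -1.0]] F [-8.   4.3  4.5] w 0.011 g 20.0
ster xy 0.12516111429580098 0.0381853541001151 Fx -9.034296968496191
1.7 [-9.0, -1.0]; 1.6 [-22.0, -2.0]; 1.5 [-22.5, 0.5]; 1.4 [-22.0, 2.5]; 1.3 [-21.5, 5.0]; 1.2 [-21.5, 7.0]; 1.1 [-20.0, 9.5]; 1.0 [-19.5, 11.0]; 0.9 [-18.0, 13.0]; 0.8 [-17.0, 14.5]; 0.7 [-15.0, 16.5]; 0.6 [-13.5, 17.5]; 0.5 [-11.5, 19.0]; 0.4 [-10.0, 20.0]; 0.3 [-7.5, 21.0]; 0.25 [-3.0, 11.0]; 0.2 [-2.5, 10.5]; 0.15 [-2.0, 11.0]; 0.1 [-1.5, 11.0]; 0.06 [-0.5, 9.0]; 0.03 [-0.5, 7.0]; 0.0 [0.0, 6.5];
```

Call:
{"fn": "step_arm", "kwargs": {"deltas": [{"travel": [0,-2,0],"delta_rot": [0,0,0],"jaw": 8},{"travel": [0,-9,-1],"delta_rot": [0,0,0],"jaw": 8},{"travel": [0,-22,-2],"delta_rot": [0,0,0],"jaw": 8},{"travel": [0,-22.5,0.5],"delta_rot": [0,0,0],"jaw": 8},{"travel": [0,-22,2.5],"delta_rot": [0,0,0],"jaw": 8},{"travel": [0,-21.5,5],"delta_rot": [0,0,0],"jaw": 8},{"travel": [0,-21.5,7],"delta_rot": [0,0,0],"jaw": 8}]}}

```text
time_s: 43.85
eef_pos: [0.5599, -0.1516, 0.3207]
tool_rot: [2.746, 1.521, 0.004]
contact_force: [3.7, 1.7, 0.3]
width: 0.0116
grasp_force: 20.0
```

```bash
python3 -c "
from h import *
s=st();p=s['eef_pos'];d=p[:2]-C0;print('ster xy',d@EX,d@EY,'Fx',s['contact_force'][:2]@EX)"
```

```text
43.85 [ 0.5599 -0.1516  0.3207] R [[0.53, 0.848, 0.004], [0.848, -0.53, -0.001], [0.001, 0.003, -1.0]] F [3.7 1.7 0.3] w 0.0116 g 20.0
ster xy 0.006483366287287486 0.038527026507557446 Fx 2.2531988704398245
```

Call:
{"fn": "step_arm", "kwargs": {"deltas": [{"travel": [0,-20,9.5],"delta_rot": [0,0,0],"jaw": 8},{"travel": [0,-19.5,11],"delta_rot": [0,0,0],"jaw": 8},{"travel": [0,-18,13],"delta_rot": [0,0,0],"jaw": 8},{"travel": [0,-17,14.5],"delta_rot": [0,0,0],"jaw": 8},{"travel": [0,-15,16.5],"delta_rot": [0,0,0],"jaw": 8},{"travel": [0,-7,8.5],"delta_rot": [0,0,0],"jaw": 8},{"travel": [0,-6.5,9],"delta_rot": [0,0,0],"jaw": 8},{"travel": [0,-6,9.5],"delta_rot": [0,0,0],"jaw": 8}]}}

```text
time_s: 44.65
eef_pos: [0.4668, -0.0932, 0.2283]
tool_rot: [-2.747, -1.522, -0.0]
contact_force: [-3.1, 8.0, 2.6]
width: 0.0113
grasp_force: 20.0
```

Call:
{"fn": "step_arm", "kwargs": {"deltas": [{"travel": [0,-5.5,9.5],"delta_rot": [0,0,0],"jaw": 8},{"travel": [0,-5,10],"delta_rot": [0,0,0],"jaw": 8},{"travel": [0,-5,10],"delta_rot": [0,0,0],"jaw": 8},{"travel": [0,-4,10.5],"delta_rot": [0,0,0],"jaw": 8},{"travel": [0,-3.5,10.5],"delta_rot": [0,0,0],"jaw": 8},{"travel": [0,-3,11],"delta_rot": [0,0,0],"jaw": 8},{"travel": [0,-2.5,10.5],"delta_rot": [0,0,0],"jaw": 8}]}}

```text
time_s: 45.35
eef_pos: [0.4423, -0.0779, 0.1558]
tool_rot: [-2.746, -1.521, 0.001]
contact_force: [-2.0, 11.0, 0.9]
width: 0.0116
grasp_force: 20.0
```

Call:
{"fn": "step_arm", "kwargs": {"deltas": [{"travel": [0,-1,5.5],"delta_rot": [0,0,0],"jaw": 8},{"travel": [0,-1,5.5],"delta_rot": [0,0,0],"jaw": 8},{"travel": [0,-0.5,5.5],"delta_rot": [0,0,0],"jaw": 8},{"travel": [0,-1,5.5],"delta_rot": [0,0,0],"jaw": 8},{"travel": [0,-0.5,5],"delta_rot": [0,0,0],"jaw": 8},{"travel": [0,0,5],"delta_rot": [0,0,0],"jaw": 8},{"travel": [0,0,5],"delta_rot": [0,0,0],"jaw": 8},{"travel": [0,0,0],"delta_rot": [0,0,0],"jaw": 8}]}}

```text
time_s: 46.15
eef_pos: [0.4381, -0.0753, 0.1183]
tool_rot: [-2.744, -1.519, 0.004]
contact_force: [-6.2, 15.6, -1.4]
width: 0.0114
grasp_force: 20.0
```

```bash
python3 -c "
from h import *
s=st();p=s['eef_pos'];d=p[:2]-C0;print('ster xy',d@EX,d@EY,'Fx',s['contact_force'][:2]@EX)"
```

```text
46.15 [ 0.4381 -0.0753  0.1183] R [[0.531, 0.847, -0.005], [0.847, -0.531, 0.003], [0.0, -0.006, -1.0]] F [-6.2 15.6 -1.4] w 0.0114 g 20.0
ster xy -0.1372900602395132 0.03865072919027081 Fx -13.507234470939363
```

Call:
{"fn": "step_arm", "kwargs": {"deltas": [{"travel": [0,-2,2],"delta_rot": [0,0,0],"jaw": 8},{"travel": [0,0,2],"delta_rot": [0,0,0],"jaw": 8},{"travel": [0,0,2],"delta_rot": [0,0,0],"jaw": 8},{"travel": [0,0,0],"delta_rot": [0,0,0],"jaw": 8}]}}

```text
time_s: 46.55
eef_pos: [0.4379, -0.0751, 0.113]
tool_rot: [-2.747, -1.521, 0.0]
contact_force: [-1.7, 9.6, -1.3]
width: 0.0113
grasp_force: 20.0
```

```bash
python3 -c "
from h import *
s=st()"
```

```text
46.55 [ 0.4379 -0.0751  0.113 ] R [[0.531, 0.848, -0.001], [0.848, -0.531, 0.001], [0.001, -0.002, -1.0]] F [-1.7  9.6 -1.3] w 0.0113 g 20.0
```

Call:
{"fn": "step_arm", "kwargs": {"deltas": [{"travel": [0,0,1.5],"delta_rot": [0,0,0],"jaw": 8},{"travel": [0,0,1.5],"delta_rot": [0,0,0],"jaw": 8},{"travel": [0,0,0],"delta_rot": [0,0,0],"jaw": 8}]}}

```text
time_s: 46.85
eef_pos: [0.4379, -0.0751, 0.1101]
tool_rot: [-2.747, -1.521, 0.001]
contact_force: [-2.0, 9.4, -2.4]
width: 0.0115
grasp_force: 20.0
```

```bash
python3 -c "
from h import *
s=st()
for c in ('top','scene'):
    f=arm.grab_frame(c);P=cloud(f);P[f['depth']==0]=np.nan;d=P[...,:2]-C0;a=d@EX;b=d@EY
    for lo,hi in ((-.093,-.08),(.06,.08)):
        q=(a>lo)&(a<hi)&(b>-.1)&(b<.19)&(P[...,2]>.1);print(c,lo,q.sum(),np.nanpercentile(P[...,2][q],[20,50]).round(4))"
```

```text
46.85 [ 0.4379 -0.0751  0.1101] R [[0.531, 0.848, -0.001], [0.848, -0.531, 0.001], [0.0, -0.002, -1.0]] F [-2.   9.4 -2.4] w 0.0115 g 20.0
top -0.093 326 [0.142  0.1449]
top 0.06 804 [0.136  0.1394]
scene -0.093 673 [0.143  0.1458]
scene 0.06 766 [0.1372 0.1406]
```

Call:
{"fn": "step_arm", "kwargs": {"deltas": [{"travel": [0,0,2],"delta_rot": [0,0,0],"jaw": 8},{"travel": [0,0,1.5],"delta_rot": [0,0,0],"jaw": 8},{"travel": [0,0,1.5],"delta_rot": [0,0,0],"jaw": 8},{"travel": [0,0,0],"delta_rot": [0,0,0],"jaw": 8}]}}

```text
time_s: 47.35
eef_pos: [0.4378, -0.0752, 0.1059]
tool_rot: [-2.747, -1.522, 0.0]
contact_force: [-5.9, 8.8, 12.1]
width: 0.0113
grasp_force: 20.0
```

```bash
cat > lid.py <<'E'
from h import *
s=st()
for c in ('top','scene'):
    f=arm.grab_frame(c);P=cloud(f);P[f['depth']==0]=np.nan;d=P[...,:2]-C0;a=d@EX;b=d@EY
    for lo,hi in ((-.093,-.08),(.06,.08)):
        q=(a>lo)&(a<hi)&(b>-.1)&(b<.19)&(P[...,2]>.1);print(c,lo,q.sum(),np.nanpercentile(P[...,2][q],[20,50]).round(4))
E
python3 lid.py
```

```text
47.35 [ 0.4378 -0.0752  0.1059] R [[0.53, 0.848, -0.001], [0.848, -0.53, 0.001], [0.0, -0.001, -1.0]] F [-5.9  8.8 12.1] w 0.0113 g 20.0
top -0.093 331 [0.1394 0.1424]
top 0.06 811 [0.1354 0.1394]
scene -0.093 661 [0.14   0.1427]
scene 0.06 771 [0.1371 0.1401]
```

Upward force of 12 N means the lid is on its stop. I'll release, rise and verify.

Call:
{"fn": "step_arm", "kwargs": {"deltas": [{"travel": [0,0,-1],"delta_rot": [0,0,0],"jaw": 8},{"travel": [0,2,0],"delta_rot": [0,0,0],"jaw": 20},{"travel": [0,0,0],"delta_rot": [0,0,0],"jaw": 32},{"travel": [0,0,0],"delta_rot": [0,0,0],"jaw": 32},{"travel": [0,0,-15],"delta_rot": [0,0,0],"jaw": 32},{"travel": [0,0,-30],"delta_rot": [0,0,0],"jaw": 32},{"travel": [0,0,-40],"delta_rot": [0,0,0],"jaw": 32},{"travel": [0,0,0],"delta_rot": [0,0,0],"jaw": 32}]}}

```text
time_s: 48.25
eef_pos: [0.4419, -0.0777, 0.1952]
tool_rot: [2.743, 1.52, 0.008]
contact_force: [0.2, -0.6, -0.8]
width: 0.0318
grasp_force: 0.0
```

```bash
python3 lid.py; python3 - <<'E'
from h import *
# key bow and slot, both cameras
for c in ("top","scene"):
    f=arm.grab_frame(c);P=cloud(f);P[f["depth"]==0]=np.nan;x,y,z=P[...,0],P[...,1],P[...,2]
    q=P[(z>.085)&(z<.12)&(np.hypot(x-.63,y-.12)<.035)];mu=q[:,:2].mean(0);w,v=np.linalg.eigh(np.cov((q[:,:2]-mu).T));r=cv2.minAreaRect((q[:,:2]*1000).astype(np.float32))
    print(c,"key",len(q),mu.round(4),np.degrees(np.arctan2(v[1,1],v[0,1]))%180,r)
    q=P[(z>.045)&(z<.066)&(np.hypot(x-.63,y-.12)<.06)];print(" stand",cv2.minAreaRect((q[:,:2]*1000).astype(np.float32)))
    g=cv2.cvtColor(f["frame"],cv2.COLOR_RGB2HSV)
    m=(g[...,1]>110)&(g[...,0]<30)&(np.hypot(x-.417,y+.314)<.035)&(z>.1);vv,uu=np.nonzero(m)
    if len(vv): print(" brass",len(vv),pix2w(f,uu.mean(),vv.mean(),z=.122).round(4), cv2.minEnclosingCircle(np.c_[uu,vv].astype(np.float32)))
    d=P[...,:2]-C0;b=d@EY
    m=(g[...,2]<45)&(np.hypot(x-.417,y+.314)<.04)&(z>.1);vv,uu=np.nonzero(m);w=P[m|((g[...,1]>110)&(np.hypot(x-.417,y+.314)<.03)&(z>.1))]
    print(" collar circ",len(w),[np.round(t,1) for t in cv2.minEnclosingCircle((w[:,:2]*1000).astype(np.float32))])
    r=arm.mark_of(f,"key_slot");print(" mark",[(round(t["p"],2),pix2w(f,*t["centre"],z=.122).round(4)) for t in r[:1]])
    r=arm.mark_of(f,"key");print(" mark key",[(round(t["p"],2),pix2w(f,*t["centre"],z=.028).round(4)) for t in r[:1]])
    a=f['frame']; a=a[250:290,430:470] if c=="top" else a[45:85,275:320]
    cv2.imwrite(f"pics/s_{c}.png",cv2.resize(a,(390,390),interpolation=3)[...,::-1])
A=np.hstack([cv2.imread(f"pics/s_{c}.png") for c in("top","scene")]);cv2.imwrite("pics/slot.png",A)
E
```

```text
48.25 [ 0.4419 -0.0777  0.1952] R [[0.53, 0.848, 0.007], [0.848, -0.53, -0.003], [0.002, 0.008, -1.0]] F [ 0.2 -0.6 -0.8] w 0.0318 g 0.0
top -0.093 319 [0.139  0.1436]
top 0.06 819 [0.1357 0.1393]
scene -0.093 683 [0.1401 0.1424]
scene 0.06 768 [0.137  0.1402]
top key 61 [0.6294 0.1191] 143.13375140355484 ((629.99658203125, 119.94210052490234), (10.472092628479004, 38.60667037963867), 54.21013641357422)
 stand ((630.8228149414062, 119.65640258789062), (61.16658020019531, 60.356143951416016), 52.97942352294922)
 brass 54 [ 0.4172 -0.309   0.122 ] ((448.78570556640625, 269.9285583496094), 4.31547212600708)
 collar circ 200 [array([ 418.2, -307.5]), np.float64(23.9)]
 mark [(0.84, array([ 0.417 , -0.3145,  0.122 ]))]
 mark key [(0.51, array([0.6334, 0.1274, 0.028 ]))]
scene key 139 [0.6302 0.1209] 143.67348689539955 ((629.0416259765625, 119.0383071899414), (11.548805236816406, 39.09368896484375), 54.86716079711914)
 stand ((629.2747192382812, 119.00700378417969), (63.251060485839844, 59.87337112426758), 53.124786376953125)
 brass 52 [ 0.4169 -0.3104  0.122 ] ((297.8571472167969, 63.0), 4.3449273109436035)
 collar circ 114 [array([ 417.3, -305.7]), np.float64(25.5)]
 mark [(0.65, array([ 0.4216, -0.3099,  0.122 ]))]
 mark key [(0.57, array([0.7496, 0.1081, 0.028 ]))]
```

View pics/slot.png

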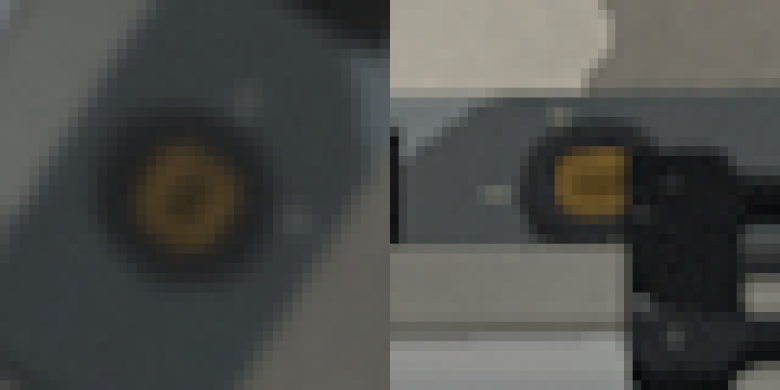

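The brass barrel sits at top-frame pixel about (449,270), with its slot at OFF. The scene view is partly blocked by the gripper. I'll fetch the key now.

```bash
python3 -c "
from h import *
go(.6295,.1195,.15,143.5)"
```

```text
rotz tool -1.493 then travel [-35.6 270.8  40.4] tilt 0.09 q6~ -43
```

Call:
{"fn": "step_arm", "kwargs": {"deltas": [{"travel": [0,0,0],"delta_rot": [0,0,-0.1357],"jaw": 40},{"travel": [0,0,0],"delta_rot": [0,0,-0.1357],"jaw": 40},{"travel": [0,0,0],"delta_rot": [0,0,-0.1357],"jaw": 40},{"travel": [0,0,0],"delta_rot": [0,0,-0.1357],"jaw": 40},{"travel": [0,0,0],"delta_rot": [0,0,-0.1357],"jaw": 40},{"travel": [0,0,0],"delta_rot": [0,0,-0.1357],"jaw": 40},{"travel": [0,0,0],"delta_rot": [0,0,-0.1357],"jaw": 40},{"travel": [0,0,0],"delta_rot": [0,0,-0.1357],"jaw": 40}]}}

```text
time_s: 49.45
eef_pos: [0.44, -0.077, 0.1907]
tool_rot: [-1.559, -2.727, 0.0]
contact_force: [-0.4, -0.5, -0.7]
width: 0.0404
grasp_force: 0.0
```

Call:
{"fn": "step_arm", "kwargs": {"deltas": [{"travel": [0,0,0],"delta_rot": [0,0,-0.1357],"jaw": 40},{"travel": [0,0,0],"delta_rot": [0,0,-0.1357],"jaw": 40},{"travel": [0,0,0],"delta_rot": [0,0,-0.1357],"jaw": 40},{"travel": [0,0,0],"delta_rot": [0,0,0],"jaw": 40}]}}

```text
time_s: 49.85
eef_pos: [0.44, -0.077, 0.1907]
tool_rot: [-0.981, -2.984, 0.0]
contact_force: [0.2, 0.6, -0.0]
width: 0.0403
grasp_force: 0.0
```

```bash
python3 -c "
from h import *
st();go(.6295,.1195,.15,143.5)"
```

```text
49.85 [ 0.44   -0.077   0.1907] R [[-0.805, 0.593, -0.001], [0.593, 0.805, 0.0], [0.001, -0.0, -1.0]] F [ 0.2  0.6 -0. ] w 0.0403 g 0.0
rotz tool 0.002 then travel [-35.4 270.7  40.7] tilt 0.05 q6~ -43
```

Call:
{"fn": "step_arm", "kwargs": {"deltas": [{"travel": [-3,20,0],"delta_rot": [0,0,0],"jaw": 40},{"travel": [-5,38,0],"delta_rot": [0,0,0],"jaw": 40},{"travel": [-5,38,0],"delta_rot": [0,0,0],"jaw": 40},{"travel": [-5,38,0],"delta_rot": [0,0,0],"jaw": 40},{"travel": [-5,38,0],"delta_rot": [0,0,0],"jaw": 40},{"travel": [-5,38,0],"delta_rot": [0,0,0],"jaw": 40},{"travel": [-5,38,0],"delta_rot": [0,0,0],"jaw": 40},{"travel": [-2,23,20],"delta_rot": [0,0,0],"jaw": 40}]}}

```text
time_s: 50.65
eef_pos: [0.6319, 0.122, 0.1723]
tool_rot: [0.988, 2.978, 0.003]
contact_force: [-0.6, -1.1, -0.5]
width: 0.0401
grasp_force: 0.0
```

Call:
{"fn": "step_arm", "kwargs": {"deltas": [{"travel": [0,0,20],"delta_rot": [0,0,0],"jaw": 40},{"travel": [0,0,0],"delta_rot": [0,0,0],"jaw": 40},{"travel": [0,0,0],"delta_rot": [0,0,0],"jaw": 40}]}}

```text
time_s: 50.95
eef_pos: [0.6293, 0.1198, 0.1511]
tool_rot: [-0.987, -2.981, 0.001]
contact_force: [0.2, -0.1, 1.2]
width: 0.04
grasp_force: 0.0
```

```bash
python3 lid.py; python3 - <<'E'
from h import *
go(.6295,.1195,.078,143.5)
for c in ("top","scene"):
    f=arm.grab_frame(c);P=cloud(f);P[f["depth"]==0]=np.nan;x,y,z=P[...,0],P[...,1],P[...,2]
    d=P[...,:2]-C0;a=d@EX;b=d@EY
    h=(z>.105)&(a<-.13)&(a>-.15)&(abs(b-.04)<.03);print(c,"handle z",np.nanmedian(z[h]),h.sum())
    g=cv2.cvtColor(f["frame"],cv2.COLOR_RGB2HSV)
    m=(g[...,1]>110)&(g[...,0]<30)&(np.hypot(x-.4175,y+.31)<.035)&(z>.1);vv,uu=np.nonzero(m)
    if len(vv):
        w=pix2w(f,uu.mean(),vv.mean(),z=.123);print(" brass",len(vv),w.round(4),"rect c",pix2w(f,(uu.min()+uu.max())/2,(vv.min()+vv.max())/2,z=.123).round(4))
    # collar+barrel dark ring: darker than deck
    r=np.hypot(x-.4175,y+.31);k=(r<.045)&(z>.11)
    V=g[...,2].astype(float);m=k&((V<np.median(V[k&(r>.032)])-12)|((g[...,1]>110)&(g[...,0]<30)));n,l,s,ce=cv2.connectedComponentsWithStats(m.astype(np.uint8));i=1+np.argmax(s[1:,4]);u0,v0,ww,hh=s[i,:4]
    print(" collar",s[i],pix2w(f,*ce[i],z=.124).round(4),pix2w(f,u0+(ww-1)/2,v0+(hh-1)/2,z=.124).round(4))
    for n in("recognise","mark_of"):
        q=[t for t in getattr(arm,n)(f,"key_slot")[:1]];print(n,[(round(t["p"],2),pix2w(f,*t["centre"],z=.122).round(4)) for t in q])
E
```

```text
50.95 [0.6293 0.1198 0.1511] R [[-0.802, 0.597, -0.001], [0.597, 0.802, -0.0], [0.001, -0.001, -1.0]] F [ 0.2 -0.1  1.2] w 0.04 g 0.0
top -0.093 519 [0.1383 0.1403]
top 0.06 813 [0.1359 0.1394]
scene -0.093 0 nan
scene 0.06 758 [0.137  0.1404]
rotz tool -0.002 then travel [ 0.1 -0.2 74.2] tilt 0.07 q6~ -43
top handle z 0.12758717114559293 86
 brass 34 [ 0.4167 -0.3093  0.123 ] rect c [ 0.4174 -0.3094  0.123 ]
 collar [433 257  26  30 528] [ 0.4108 -0.2995  0.124 ] [ 0.4132 -0.2996  0.124 ]
recognise [(0.77, array([ 0.5241, -0.177 ,  0.122 ]))]
mark_of [(0.88, array([ 0.4154, -0.3158,  0.122 ]))]
scene handle z 0.12772205366899625 29
 brass 56 [ 0.4163 -0.309   0.123 ] rect c [ 0.4155 -0.3087  0.123 ]
 collar [289  55  26  16 298] [ 0.4089 -0.3028  0.124 ] [ 0.4082 -0.3049  0.124 ]
recognise [(0.57, array([ 0.5901, -0.1489,  0.122 ]))]
mark_of [(0.73, array([ 0.4175, -0.3081,  0.122 ]))]
  return np.nanmean(a, axis, out=out, keepdims=keepdims)
```

The handle reads 127.6 mm, against 127.3 mm at the start, so the lid is shut. Slot is at about (0.417, -0.309). Gripping the key.

Call:
{"fn": "step_arm", "kwargs": {"deltas": [{"travel": [0,0,25],"delta_rot": [0,0,0],"jaw": 40},{"travel": [0,0,25],"delta_rot": [0,0,0],"jaw": 40},{"travel": [0,0,18],"delta_rot": [0,0,0],"jaw": 40},{"travel": [0,0,5],"delta_rot": [0,0,0],"jaw": 40},{"travel": [0,0,0],"delta_rot": [0,0,0],"jaw": 6},{"travel": [0,0,0],"delta_rot": [0,0,0],"jaw": 6},{"travel": [0,0,0],"delta_rot": [0,0,0],"jaw": 6},{"travel": [0,0,0],"delta_rot": [0,0,0],"jaw": 6}], "force": 15}}

```text
time_s: 52.15
eef_pos: [0.6297, 0.12, 0.0791]
tool_rot: [0.984, 2.982, 0.001]
contact_force: [-0.5, 0.4, 0.1]
width: 0.0133
grasp_force: 0.0
```

Call:
{"fn": "step_arm", "kwargs": {"deltas": [{"travel": [0,0,0],"delta_rot": [0,0,0],"jaw": 6},{"travel": [0,0,0],"delta_rot": [0,0,0],"jaw": 6}], "force": 40}}

```text
time_s: 52.35
eef_pos: [0.6297, 0.12, 0.0789]
tool_rot: [0.984, 2.983, 0.001]
contact_force: [-0.3, 0.2, 6.9]
width: 0.0097
grasp_force: 40.0
```

```bash
python3 -c "
from h import *
st()"
```

```text
52.35 [0.6297 0.12   0.0789] R [[-0.804, 0.595, 0.001], [0.595, 0.804, 0.0], [-0.001, 0.001, -1.0]] F [-0.3  0.2  6.9] w 0.0097 g 40.0
```

Call:
{"fn": "step_arm", "kwargs": {"deltas": [{"travel": [0,0,-10],"delta_rot": [0,0,0],"jaw": 6},{"travel": [0,0,-15],"delta_rot": [0,0,0],"jaw": 6},{"travel": [0,0,-20],"delta_rot": [0,0,0],"jaw": 6},{"travel": [0,0,-40],"delta_rot": [0,0,0],"jaw": 6},{"travel": [0,0,-40],"delta_rot": [0,0,-0.04],"jaw": 6},{"travel": [0,0,-26],"delta_rot": [0,0,-0.04],"jaw": 6},{"travel": [0,0,0],"delta_rot": [0,0,0],"jaw": 6},{"travel": [0,0,0],"delta_rot": [0,0,0],"jaw": 6}]}}

```text
time_s: 53.15
eef_pos: [0.6293, 0.12, 0.2301]
tool_rot: [0.864, 3.019, 0.001]
contact_force: [-0.2, -0.2, -0.6]
width: 0.01
grasp_force: 40.0
```

```bash
python3 - <<'E'
from h import *
s=st();go(.417,-.309,.2,148)
p=s["eef_pos"];M=R.from_rotvec(s["tool_rot"]).as_matrix()
for c in ("top","scene"):
    f=arm.grab_frame(c);r=arm.mark_of(f,"key");print(c,[(round(t["p"],2),(M.T@(pix2w(f,*t["centre"],z=p[2]-.051)-p)*1000).round(1)) for t in r[:1]])
E
```

```text
53.15 [0.6293 0.12   0.2301] R [[-0.849, 0.529, 0.001], [0.529, 0.849, 0.0], [-0.001, 0.001, -1.0]] F [-0.2 -0.2 -0.6] w 0.01 g 40.0
rotz tool 0.001 then travel [ -47.3 -476.3   30.1] tilt 0.07 q6~ -95
top []
scene [(0.45, array([-94.8, 127. ,  51.2]))]
```

Call:
{"fn": "step_arm", "kwargs": {"deltas": [{"travel": [-2,-20,0],"delta_rot": [0,0,0],"jaw": 6},{"travel": [-4,-40,0],"delta_rot": [0,0,0],"jaw": 6},{"travel": [-4,-40,0],"delta_rot": [0,0,0],"jaw": 6},{"travel": [-4,-40,0],"delta_rot": [0,0,0],"jaw": 6},{"travel": [-4,-40,0],"delta_rot": [0,0,0],"jaw": 6},{"travel": [-4,-40,0],"delta_rot": [0,0,0],"jaw": 6},{"travel": [-4,-40,0],"delta_rot": [0,0,0],"jaw": 6},{"travel": [-4,-40,0],"delta_rot": [0,0,0],"jaw": 6}]}}

```text
time_s: 54.15
eef_pos: [0.4952, -0.1517, 0.2286]
tool_rot: [-0.864, -3.019, -0.0]
contact_force: [0.7, 0.2, -1.0]
width: 0.0095
grasp_force: 40.0
```

Call:
{"fn": "step_arm", "kwargs": {"deltas": [{"travel": [-4,-40,0],"delta_rot": [0,0,0],"jaw": 6},{"travel": [-4,-40,0],"delta_rot": [0,0,0],"jaw": 6},{"travel": [-4,-40,0],"delta_rot": [0,0,0],"jaw": 6},{"travel": [-4,-40,0],"delta_rot": [0,0,0],"jaw": 6},{"travel": [-1,-16,0],"delta_rot": [0,0,0],"jaw": 6},{"travel": [0,0,20],"delta_rot": [0,0,0],"jaw": 6},{"travel": [0,0,18],"delta_rot": [0,0,0],"jaw": 6},{"travel": [0,0,0],"delta_rot": [0,0,0],"jaw": 6}]}}

```text
time_s: 54.95
eef_pos: [0.4167, -0.3083, 0.1889]
tool_rot: [-0.864, -3.016, -0.003]
contact_force: [-0.6, 0.5, 0.7]
width: 0.0097
grasp_force: 40.0
```

Call:
{"fn": "step_arm", "kwargs": {"deltas": [{"travel": [0,0,0],"delta_rot": [0,0,0],"jaw": 6},{"travel": [0,0,0],"delta_rot": [0,0,0],"jaw": 6}]}}

```text
time_s: 55.15
eef_pos: [0.418, -0.309, 0.1919]
tool_rot: [0.863, 3.02, -0.001]
contact_force: [0.7, 0.8, 0.8]
width: 0.0099
grasp_force: 40.0
```

```bash
python3 - <<'E'
from h import *
s=st();go(.417,-.309,.175,148)
f=arm.grab_frame("scene");a=f['frame'][30:100,260:350];cv2.imwrite("pics/k1.png",cv2.resize(a,None,fx=8,fy=8,interpolation=2)[...,::-1])
p=s["eef_pos"]
K=f["K"];T=f["camera_from_world"]
for w in ([p[0],p[1],p[2]-.051],[.417,-.309,.122]):
    q=K@(T@np.r_[w,1])[:3];q=q[:2]/q[2];print("px",q.round(1),"crop",((q-[260,30]+.5)*8).round())
E
```

```text
55.15 [ 0.418  -0.309   0.1919] R [[-0.849, 0.529, 0.001], [0.529, 0.849, -0.001], [-0.001, -0.0, -1.0]] F [0.7 0.8 0.8] w 0.0099 g 40.0
rotz tool 0.002 then travel [ 0.9 -0.5 16.9] tilt 0.05 q6~ -95
px [297.5  58.4] crop [304. 231.]
px [298.   63.4] crop [308. 271.]
```

View pics/k1.png

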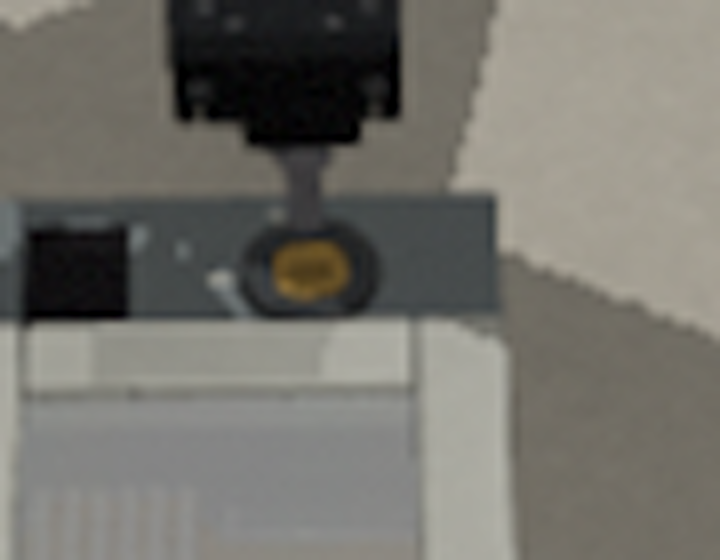

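The key tip (306,228) and slot (311,270) project as calculated. I'll insert it slowly.

Call:
{"fn": "step_arm", "kwargs": {"deltas": [{"travel": [0.8,-0.5,10],"delta_rot": [0,0,0],"jaw": 6},{"travel": [0,0,6],"delta_rot": [0,0,0],"jaw": 6},{"travel": [0,0,3],"delta_rot": [0,0,0],"jaw": 6},{"travel": [0,0,3],"delta_rot": [0,0,0],"jaw": 6},{"travel": [0,0,2],"delta_rot": [0,0,0],"jaw": 6},{"travel": [0,0,0],"delta_rot": [0,0,0],"jaw": 6}]}}

```text
time_s: 55.8
eef_pos: [0.4167, -0.3089, 0.167]
tool_rot: [-0.864, -3.02, -0.0]
contact_force: [0.0, 0.7, -0.1]
width: 0.0096
grasp_force: 40.0
```

```bash
python3 -c "
from h import *
s=st();F=s['contact_force'];print(R.from_rotvec(s['tool_rot']).as_matrix().T@F,s['moment'])"
```

```text
55.8 [ 0.4167 -0.3089  0.167 ] R [[-0.849, 0.529, -0.0], [0.529, 0.849, 0.0], [0.0, 0.0, -1.0]] F [ 0.   0.7 -0.1] w 0.0096 g 40.0
[0.34149102 0.56671639 0.12663322] [ 0.05081662 -0.13813071 -0.02306518]
```

Call:
{"fn": "step_arm", "kwargs": {"deltas": [{"travel": [0,0,4],"delta_rot": [0,0,0],"jaw": 6},{"travel": [0,0,4],"delta_rot": [0,0,0],"jaw": 6},{"travel": [0,0,4],"delta_rot": [0,0,0],"jaw": 6},{"travel": [0,0,4],"delta_rot": [0,0,0],"jaw": 6},{"travel": [0,0,4],"delta_rot": [0,0,0],"jaw": 6},{"travel": [0,0,3],"delta_rot": [0,0,0],"jaw": 6},{"travel": [0,0,2],"delta_rot": [0,0,0],"jaw": 6},{"travel": [0,0,0],"delta_rot": [0,0,0],"jaw": 6}]}}

```text
time_s: 56.6
eef_pos: [0.4167, -0.3089, 0.142]
tool_rot: [-0.864, -3.02, -0.0]
contact_force: [-0.1, 0.2, -0.5]
width: 0.0096
grasp_force: 40.0
```

```bash
python3 -c "
from h import *
s=st();F=s['contact_force'];print(R.from_rotvec(s['tool_rot']).as_matrix().T@F,s['moment'])"
```

```text
56.6 [ 0.4167 -0.3089  0.142 ] R [[-0.849, 0.529, -0.0], [0.529, 0.849, 0.0], [0.0, 0.0, -1.0]] F [-0.1  0.2 -0.5] w 0.0096 g 40.0
[0.1989828  0.08741424 0.4845427 ] [ 0.03338122 -0.17564332 -0.00053648]
```

Call:
{"fn": "step_arm", "kwargs": {"deltas": [{"travel": [0,0,1.5],"delta_rot": [0,0,0],"jaw": 6},{"travel": [0,0,0],"delta_rot": [0,0,0.08],"jaw": 6},{"travel": [0,0,0],"delta_rot": [0,0,0.1],"jaw": 6},{"travel": [0,0,0],"delta_rot": [0,0,0.1],"jaw": 6},{"travel": [0,0,0],"delta_rot": [0,0,0.1],"jaw": 6},{"travel": [0,0,0],"delta_rot": [0,0,0.1],"jaw": 6}]}}

```text
time_s: 57.2
eef_pos: [0.4167, -0.3091, 0.1409]
tool_rot: [1.562, 2.725, -0.001]
contact_force: [-0.8, -0.8, -0.1]
width: 0.0099
grasp_force: 40.0
```

```bash
python3 -c "
from h import *
s=st();print(s['moment'])"
```

```text
57.2 [ 0.4167 -0.3091  0.1409] R [[-0.505, 0.863, 0.0], [0.863, 0.505, -0.001], [-0.001, -0.0, -1.0]] F [-0.8 -0.8 -0.1] w 0.0099 g 40.0
[-0.30925455  0.12639611  0.07859663]
```

Call:
{"fn": "step_arm", "kwargs": {"deltas": [{"travel": [0,0,0],"delta_rot": [0,0,0.1],"jaw": 6},{"travel": [0,0,0],"delta_rot": [0,0,0.1],"jaw": 6},{"travel": [0,0,0],"delta_rot": [0,0,0.1],"jaw": 6},{"travel": [0,0,0],"delta_rot": [0,0,0.1],"jaw": 6},{"travel": [0,0,0],"delta_rot": [0,0,0.1],"jaw": 6},{"travel": [0,0,0],"delta_rot": [0,0,0.1],"jaw": 6},{"travel": [0,0,0],"delta_rot": [0,0,0.1],"jaw": 6},{"travel": [0,0,0],"delta_rot": [0,0,0],"jaw": 6}]}}

```text
time_s: 58.0
eef_pos: [0.4157, -0.3092, 0.1409]
tool_rot: [-2.4, -2.025, 0.003]
contact_force: [-8.0, -3.5, 2.4]
width: 0.0097
grasp_force: 40.0
```

```bash
python3 -c "
from h import *
s=st();print(s['moment'])"
```

```text
58.0 [ 0.4157 -0.3092  0.1409] R [[0.168, 0.986, -0.002], [0.986, -0.168, -0.0], [-0.001, -0.002, -1.0]] F [-8.  -3.5  2.4] w 0.0097 g 40.0
[-0.72687964  1.54562285  0.00682295]
```

Call:
{"fn": "step_arm", "kwargs": {"deltas": [{"travel": [0,0,0],"delta_rot": [0,0,0.05],"jaw": 6},{"travel": [0,0,0],"delta_rot": [0,0,0.05],"jaw": 6},{"travel": [0,0,0],"delta_rot": [0,0,0],"jaw": 6}]}}

```text
time_s: 58.3
eef_pos: [0.4155, -0.3091, 0.1409]
tool_rot: [-2.497, -1.905, 0.003]
contact_force: [-8.2, -2.9, 4.4]
width: 0.0094
grasp_force: 40.0
```

```bash
python3 -c "
from h import *
s=st();print(s['moment'])"
```

```text
58.3 [ 0.4155 -0.3091  0.1409] R [[0.264, 0.964, -0.002], [0.964, -0.264, -0.0], [-0.001, -0.002, -1.0]] F [-8.2 -2.9  4.4] w 0.0094 g 40.0
[-0.73705869  1.78584467  0.07317642]
```

Call:
{"fn": "step_arm", "kwargs": {"deltas": [{"travel": [-0.3,-1.2,0],"delta_rot": [0,0,0.05],"jaw": 6},{"travel": [0,0,0],"delta_rot": [0,0,0.05],"jaw": 6},{"travel": [0,0,0],"delta_rot": [0,0,0],"jaw": 6}]}}

```text
time_s: 58.6
eef_pos: [0.4151, -0.3091, 0.1409]
tool_rot: [2.589, 1.779, -0.001]
contact_force: [-4.5, -2.5, 2.2]
width: 0.0098
grasp_force: 40.0
```

```bash
python3 -c "
from h import *
s=st();print(s['moment'])"
```

```text
58.6 [ 0.4151 -0.3091  0.1409] R [[0.359, 0.934, -0.001], [0.934, -0.359, -0.0], [-0.001, -0.0, -1.0]] F [-4.5 -2.5  2.2] w 0.0098 g 40.0
[-0.53214768  0.8736632   0.03988252]
```

Call:
{"fn": "step_arm", "kwargs": {"deltas": [{"travel": [0,0,0],"delta_rot": [0,0,0.04],"jaw": 6},{"travel": [0,0,0],"delta_rot": [0,0,0],"jaw": 6}]}}

```text
time_s: 58.8
eef_pos: [0.4151, -0.3091, 0.1409]
tool_rot: [-2.623, -1.729, 0.001]
contact_force: [-5.1, -2.5, 2.5]
width: 0.0098
grasp_force: 40.0
```

```bash
python3 -c "
from h import *
s=st();print(s['moment'])"
```

```text
58.8 [ 0.4151 -0.3091  0.1409] R [[0.395, 0.919, -0.001], [0.919, -0.395, -0.0], [-0.001, -0.0, -1.0]] F [-5.1 -2.5  2.5] w 0.0098 g 40.0
[-0.51862426  0.9807625   0.03792423]
```

Call:
{"fn": "step_arm", "kwargs": {"deltas": [{"travel": [0,0,0],"delta_rot": [0,0,0.05],"jaw": 6},{"travel": [0,0,0],"delta_rot": [0,0,0.03],"jaw": 6},{"travel": [0,0,0],"delta_rot": [0,0,0],"jaw": 6}]}}

```text
time_s: 59.1
eef_pos: [0.415, -0.309, 0.1409]
tool_rot: [-2.69, -1.623, 0.002]
contact_force: [-5.8, -2.2, 2.3]
width: 0.0097
grasp_force: 40.0
```

```bash
python3 -c "
from h import *
s=st();print(s['moment'],s['q'][5])
f=arm.grab_frame('scene');a=f['frame'][30:100,260:350];cv2.imwrite('pics/k2.png',cv2.resize(a,None,fx=8,fy=8,interpolation=2)[...,::-1])"
```

```text
59.1 [ 0.415  -0.309   0.1409] R [[0.466, 0.885, -0.001], [0.885, -0.466, -0.0], [-0.001, -0.001, -1.0]] F [-5.8 -2.2  2.3] w 0.0097 g 40.0
[-0.50285516  1.14823259  0.09085461] -0.2812368831808607
```

Call:
{"fn": "step_arm", "kwargs": {"deltas": [{"travel": [0,0,0],"delta_rot": [0,0,0.04],"jaw": 6},{"travel": [0,0,0],"delta_rot": [0,0,0.02],"jaw": 6},{"travel": [0,0,0],"delta_rot": [0,0,0],"jaw": 6}]}}

```text
time_s: 59.45
eef_pos: [0.4149, -0.3088, 0.1409]
tool_rot: [-2.736, -1.542, 0.002]
contact_force: [-6.0, -0.9, 3.4]
width: 0.0101
grasp_force: 40.0
```

```bash
python3 -c "
from h import *
s=st();print(s['moment'],s['q'][5],s['effort'])"
```

```text
59.45 [ 0.4149 -0.3088  0.1409] R [[0.518, 0.855, -0.001], [0.855, -0.518, 0.0], [-0.001, -0.001, -1.0]] F [-6.  -0.9  3.4] w 0.0101 g 40.0
[-0.17741631  1.13427664  0.24414728] -0.22178013506023567 [  1.98333643 -50.46211839 -20.65316856   1.18189987  -0.9327621
   0.50662553]
```

View pics/k2.png

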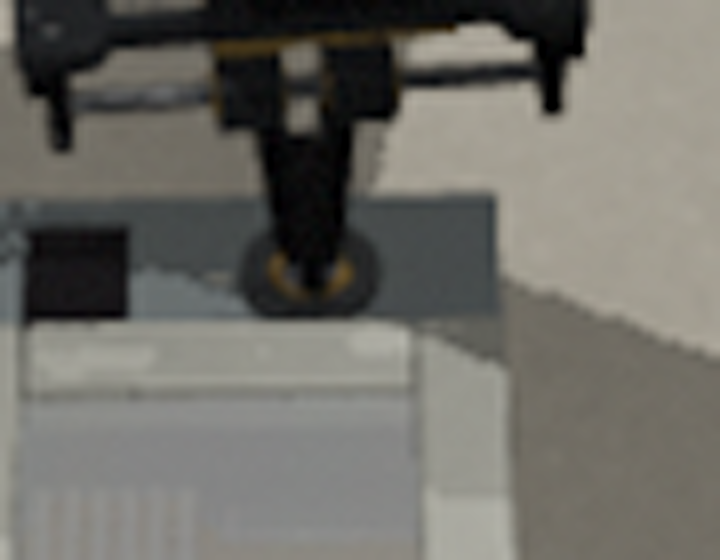

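The twist moment rose to 0.24 N m, well above friction, so the switch is on its stop. I'll release and go up.

Call:
{"fn": "step_arm", "kwargs": {"deltas": [{"travel": [0,0,0],"delta_rot": [0,0,0],"jaw": 16},{"travel": [0,0,0],"delta_rot": [0,0,0],"jaw": 30},{"travel": [0,0,0],"delta_rot": [0,0,0],"jaw": 36},{"travel": [0,0,0],"delta_rot": [0,0,0],"jaw": 36},{"travel": [0,0,-10],"delta_rot": [0,0,0],"jaw": 36},{"travel": [0,0,-25],"delta_rot": [0,0,0],"jaw": 36},{"travel": [0,0,-35],"delta_rot": [0,0,0],"jaw": 36},{"travel": [0,0,-40],"delta_rot": [0,0,0],"jaw": 36}]}}

```text
time_s: 60.25
eef_pos: [0.4152, -0.3086, 0.2521]
tool_rot: [-2.737, -1.539, 0.0]
contact_force: [0.0, -0.0, 0.5]
width: 0.0358
grasp_force: 0.0
```

Call:
{"fn": "step_arm", "kwargs": {"deltas": [{"travel": [-40,0,-30],"delta_rot": [0,0,0],"jaw": 36},{"travel": [-40,0,-30],"delta_rot": [0,0,0],"jaw": 36},{"travel": [-40,0,-20],"delta_rot": [0,0,0],"jaw": 36},{"travel": [-40,0,0],"delta_rot": [0,0,0],"jaw": 36},{"travel": [0,0,0],"delta_rot": [0,0,0],"jaw": 36},{"travel": [0,0,0],"delta_rot": [0,0,0],"jaw": 36}]}}

```text
time_s: 60.85
eef_pos: [0.3319, -0.4457, 0.331]
tool_rot: [-2.739, -1.538, -0.0]
contact_force: [0.3, 0.5, -0.7]
width: 0.0361
grasp_force: 0.0
```

```bash
python3 - <<'E'
from h import *
st()
o=[]
for c in ("top","scene"):
    f=arm.grab_frame(c);P=cloud(f);P[f["depth"]==0]=np.nan;x,y,z=P[...,0],P[...,1],P[...,2]
    d=P[...,:2]-C0;a=d@EX;b=d@EY
    q=P[(z>.145)&(z<.19)&(np.hypot(x-.417,y+.309)<.035)]
    if len(q)>5:
        mu=q[:,:2].mean(0);w,v=np.linalg.eigh(np.cov((q[:,:2]-mu).T));print(c,"bow",len(q),mu.round(4),"yaw",np.degrees(np.arctan2(v[1,1],v[0,1]))%180,"turned",148-np.degrees(np.arctan2(v[1,1],v[0,1]))%180,"top",np.percentile(q[:,2],[50,95]).round(4))
    h=(z>.105)&(a<-.13)&(a>-.15)&(abs(b-.04)<.03);print(c,"handle z",np.nanmedian(z[h]))
    if c=="scene": cv2.imwrite('pics/k3.png',cv2.resize(f['frame'][30:250,200:400],None,fx=2.7,fy=2.7,interpolation=2)[...,::-1])
E
```

```text
60.85 [ 0.3319 -0.4457  0.331 ] R [[0.521, 0.854, 0.0], [0.854, -0.521, 0.0], [0.0, -0.0, -1.0]] F [ 0.3  0.5 -0.7] w 0.0361 g 0.0
top bow 71 [ 0.4187 -0.3065] yaw 66.04241749293192 turned 81.95758250706808 top [0.1675 0.1726]
top handle z 0.12779974123709426
scene bow 74 [ 0.4205 -0.3035] yaw 68.73494619654686 turned 79.26505380345314 top [0.166  0.1719]
scene handle z 0.12806995905367824
```

View pics/k3.png

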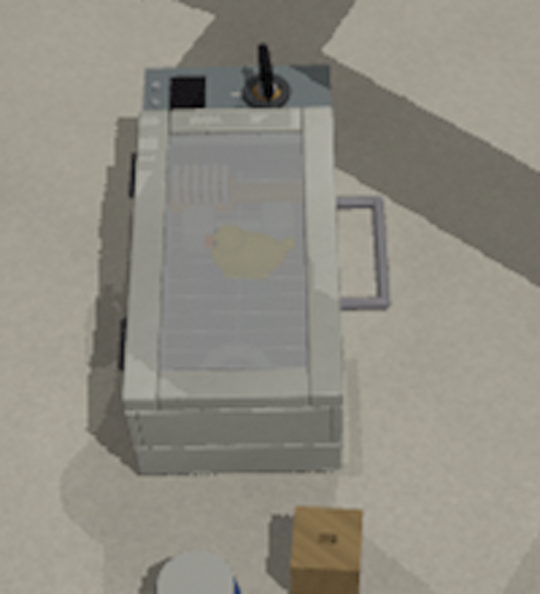

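The key stands upright and fully in, turned about 1.4 rad including slot play. The lid is shut, the items are inside, and the arm is clear. Handing in.

```bash
python3 -c "
from cell import arm
print(arm.close_job())"
```

```text
the job is handed in; nothing more can be done
None
```

I handed the job in at about 61 s, but no verdict came back: all four items are on the rack, the lid is shut, and the key is fully in and turned to its ON stop; the duck was knocked against the rattle before the lid closed but was still upright on the rack.

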